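# Send finished spectacle cases through the collection hatch

## Robot

A 6-joint arm with a two-finger parallel gripper is mounted at the origin on the work surface. World frame = base frame: x ahead of the robot, y to its left, z up, the work surface at z = 0. Lengths are in m, angles in degrees, forces in N, time in s.
With the tool pointing down it reaches from about 0.4 to 0.825 m from the base axis. Payload 7 kg.
Tool frame: the origin (TCP) lies at the very end of the fingers, on their centre line; the grasp point (between the pads) lies 19 mm behind it; z points along the fingers, y is the line along which they close (so a half turn about z gives the same grasp; the last joint's range is limited). The gripper opens to 88 mm and grips with 3 to 60 N. Pads are 19 mm wide; open, the fingers measure 130 mm over their backs; the gripper's body (78 mm by 193 mm) begins 47 mm behind the grasp point.
Start: joints at [-51.618, 20.546, 0.682, 0, -70.136, -16.507], TCP at [0.251, -0.626, 0.227] pointing down, gripper open.
Joint ranges: [-176.03, 176.03], [-82.01, 121.73], [-58.28, 71.71], [-173.87, 95.51], [-174.79, -0.11], [-173.66, 173.66]. Speed limits (degrees/s): [136.94, 136.94, 172.46, 180, 180, 180].

## Interface

Orientations are given as [roll, pitch, yaw] about the fixed x, y, z axes, in that order (R = Rz(yaw) Ry(pitch) Rx(roll)).
In Python, from plant import ctrl gives the robot as it stands.
- The arm moves only by the tool carry_out, never from a script. Its argument "deltas" is a list that holds one entry, the list of rows, each a list of 5 numbers: the shift along the tool's x, y, z scaled (see below), then the turn about the tool's z scaled (see below), then the opening, from -1 (shut) to 1 (fully open). A call has 1 to 5 rows; each row is the pose to reach, as a shift and turn from the pose commanded when the call began, along the tool's axes at that moment, turning the shorter way round; what a row does not reach only later rows make up. The controller multiplies each number of a shift by 20 cm and each number of a turn by 2 pi rad. A row lasts 1/10 s, in which the tool goes at most 50 mm and 8.59 degrees, less where a joint would pass 70% of its speed; a pose out of reach is approached as far as the arm can. A call with a number of a shift or a turn outside -1 to 1 is refused whole. A call with a gripper value outside its range is refused whole. The fingers move at their own pace and stop on an object; the grip force is fixed at half the most. Time passes only in rows, so rows that repeat a pose let the fingers close. It gives the time, the measured TCP pose, the force, the opening and the grip force at its end, in the units of the state.
- ctrl.get_obs(): the state, without advancing time (a new reading comes with each control period).
- ctrl.snapshot(name): name is "side" or "top"; returns a dict with "color" (420x560x3 uint8, red, green, blue), "camera_matrix" (3x3 intrinsics, pixels), "k1" (the pictures are not rectified: a ray, as slopes to the right and down, at radius r is drawn at 1 + k1 r^2 times it, then the intrinsics apply), "R" (3x3) and "t" (3): a world point X has camera coordinates R X + t. Camera axes: x right, y down, z forward; pixel columns grow to the right and rows downward; lengths in m; the calibration is good to about 2 mm. A picture is of the moment at which its call begins. There is no depth.
- ctrl.close_job(): hands the job in; it is judged then, once.
Trained networks look in a picture, given as the dict that the camera call returned (one of the last four; its "shot" number tells which), for a name from the list of things; names that differ only in an ending like _2 or _b are one class to them, and where a whole thing is asked for, a point or a joint stands for the part that bears it (a point fixed in the world has none). Each returns a list of dicts, best first, with "p" (0 to 1); they miss things now and then, are a little off and sometimes report something else, mostly with a low value. They report only what shows in the picture. A call takes as long as a camera call.
- ctrl.search_frame(picture, name): "centre" ([column, row] in pixels, amid what is visible of it).
- ctrl.silhouettes(picture, name): "mask" (420x560 bool, what is visible of it) and "centre" ([column, row] in pixels, amid what is visible of it).
- ctrl.spot_point(picture, name): "centre" ([column, row] in pixels: a listed point, or the origin of a listed thing).
The state is a dict: "clock": time; "joint_pos": joint angles; "qvel": joint speeds; "tau": joint torques, N m; "tool_pos": TCP position; "orientation": TCP orientation; "force": force on the tool from outside, world axes, zero at the start; "moment": the same for the moment, N m; "opening": finger opening in m; "gripper_force": force on a finger pad.
Only numpy, scipy, OpenCV 4.12 (cv2) and the standard library are available. Lean on these libraries where they do the work, as an engineer would, in place of code of your own. Each camera call takes 0.05 s, during which the arm holds its last target. There are 200 camera calls.

## Task

Crank the handwheel to widen the hatch's lane until the guide's pointer stands at the brass marker on the scale, then, leaving the guide there, post every spectacle case on the mat through the sprung flap, so that each lies wholly in the bay and the flap has snapped shut. Then crank the guide fully home again and let go, leaving the spray bottle, screwdriver and dish where they are.

Things in the scene. Friction and masses are not known exactly. Their poses are not given: they have to be found in the camera images.
- hatch: The fixed white and grey collection hatch; it may stand turned a little. Origin: on the bench, under the middle of the flap. x points from the open lane through the flap into the bay, y across the lane towards the handwheel, z up. A steel scale bar crosses the front of the lane at x -196 to -172 mm, its top at z 93 mm
- lane (a point): Point on the lane's floor at hatch x -100, y 0, z 85 mm. Lane: open above, level floor from x -196 to the lip at x -20 mm. A fixed rail on its -y side has its inner face at y -85 mm; the sliding guide rail stands opposite; both run from x -175 to -25 mm and stand 30 mm above the lane floor
- bay (a point): Middle of the bay's floor (hatch x 103, y 0, z 45 mm): a slippery roller chute that falls away at 18 deg from the lip (x -20, z 85) to the end wall at x 226 mm; inside y -92 to +92 mm. Side walls, end wall and a clear roof (from x -4 mm on, z 139 to 143 mm, trim to 146 mm) close it: the flap is the only way in
- flap_mid (a point): Centre of the shut flap (hatch x 0, y 0, z 113 mm). The opening is 181 mm wide and 54 mm high above the lane floor. A case lying across the lane (its y along the hatch's y), pushed from behind low down, tips over the lip once its centre is past x -20 mm, opens the flap and runs down the chute. Upright closed fingers can push until they meet the roof's edge at x -4 mm
- flap (a joint): The flap: a slippery plate 181 x 51 mm hinged at its upper edge (hatch x 0, z 139 mm). 0 = shut, hanging upright; grows to 1.5 rad as it swings inward and up into the bay; it cannot swing outward. A weak spring (0.005 N m shut, 0.0125 N m open) snaps it shut when nothing holds it open
- guide (a joint): Position of the sliding guide rail in m: 0 = fully home (lane at its narrowest, 95 mm), up to 0.080. Lane width = 95 mm + this value; inner face of the rail at hatch y = 10 mm + this value. Moves only by the handwheel and stays where it is left
- pointer (a point): Tip of the dark pointer carried by the guide rail, over the scale bar (hatch x -184 mm, y 10 mm + guide position)
- marker: The brass marker clip, 14 mm wide, fixed on the scale bar (black graduations every 5 mm); its position varies. Origin at its middle, on the scale bar's top; axes as the hatch's. The guide is at the mark when pointer and marker have the same hatch y. The mark leaves a lane 147 to 161 mm wide
- handwheel (a joint): Angle of the handwheel in rad, 0 to 31.4, growing as it turns clockwise seen from above; clockwise opens the guide. One turn moves the guide 16 mm (0.002546 m per rad). Friction about 0.12 N m, no spring; stops at guide 0 and 80 mm
- wheel_axis (a point): Point on the handwheel's upright axis, at hatch x -90, y 215, z 174 mm. The wheel is 122 mm across and its rim reaches up to z 141 mm; the grey gear head under it is 75 x 70 mm
- crank_grip_mid (a point): Middle of the upright black crank grip, 20 mm diameter and 60 mm tall (z 144 to 204 mm), standing 48 mm from the wheel's axis. It spins freely on its own pin, so it can be held from above with a fixed hand direction and carried round in a circle
- case0_mid (a point): A black hard spectacle case, a closed rigid box with rounded edges, 58 mm (its x) x 140 mm (its y) x 38 mm high (its z), about 0.2 kg; this point is its centre, 19 mm above its underside. All cases are alike; 2 or 3 of the four are present. They start flat on the blue bench mat
- case1_mid (a point): A black hard spectacle case, a closed rigid box with rounded edges, 58 mm (its x) x 140 mm (its y) x 38 mm high (its z), about 0.2 kg; this point is its centre, 19 mm above its underside. All cases are alike; 2 or 3 of the four are present. They start flat on the blue bench mat
- case2_mid (a point): A black hard spectacle case, a closed rigid box with rounded edges, 58 mm (its x) x 140 mm (its y) x 38 mm high (its z), about 0.2 kg; this point is its centre, 19 mm above its underside. All cases are alike; 2 or 3 of the four are present. They start flat on the blue bench mat
- case3_mid (a point): A black hard spectacle case, a closed rigid box with rounded edges, 58 mm (its x) x 140 mm (its y) x 38 mm high (its z), about 0.2 kg; this point is its centre, 19 mm above its underside. All cases are alike; 2 or 3 of the four are present. They start flat on the blue bench mat
- spray_mid (a point): Bystander: clear spray bottle, 56 mm across, 150 mm tall, upright; point half-way up
- driver_grip (a point): Bystander: screwdriver lying on the bench, about 150 mm; point on its handle
- dish_mid (a point): Bystander: white ceramic dish, 100 mm across, 35 mm high; point half-way up
- mat: Fixed blue bench mat 340 x 360 mm, 3 mm thick; origin at its middle on the bench; the cases lie on it

How it is judged:
By the outcome, as a careful person would: the job done as asked, in the order asked, and still so for the second after the job is handed in, with the robot touching nothing.
Of case0, case1, case2, case3 only 2 to 3 are there at a start; the rules pass over those that are not, and their reading is None.
At some moment in a run one of case0, case1, case2, case3 may be knocked a few centimetres aside while the robot is not near it.
It also fails if it takes over 210 s, if anything falls off the work surface, if the arm or the gripper's body presses on something with over 40 N, if the wrist force passes 120 N, or if a joint passes its speed limit or range.

## Working session

There is one attempt and no reset: what is moved stays moved. The work goes in short steps, Python scripts to look and compute and a tool call to move; the robot and the scene stay as the last step left them, time stands still between calls to the robot, and variables do not carry over. Pictures are saved under pics/ and viewed, at most 14 in all, crops included, and the job is handed in when it is done.

Besides the shell and the picture viewer there is one more tool, called after "Request:" by a JSON object that holds its "name" and its "arguments". carry_out: Moves the arm, as the interface text tells. Its arguments: {"type":"object","properties":{"deltas":{"type":"array"}},"required":["deltas"]}

```bash
ls; mkdir -p pics; cat > h.py <<'E'
import numpy as np, cv2
from plant import ctrl
def save(p,n): cv2.imwrite(f'pics/{n}.png',p['color'][:,:,::-1])
def ray(p,uv):
    K=np.array(p['camera_matrix']);k=p['k1']
    d=cv2.undistortPoints(np.array([[uv]],float),K,np.array([k,0,0,0.]))[0,0]
    R=np.array(p['R']);t=np.array(p['t'])
    return -R.T@t, R.T@np.array([d[0],d[1],1])
def onz(p,uv,z):
    o,d=ray(p,uv); return o+d*(z-o[2])/d[2]
def proj(p,X):
    K=np.array(p['camera_matrix']);r,_=cv2.Rodrigues(np.array(p['R']))
    return cv2.projectPoints(np.array(X,float).reshape(-1,1,3),r,np.array(p['t'],float),K,np.array([p['k1'],0,0,0.]))[0][:,0]
E
python3 - <<'E'
from h import *
np.set_printoptions(precision=3,suppress=True)
print(ctrl.get_obs())
for n in('top','side'):
    p=ctrl.snapshot(n); save(p,n+'0')
    print(n,{k:p[k] for k in('camera_matrix','k1','R','t')})
    for nm,z in [('hatch',0),('lane',.085),('bay',.045),('flap_mid',.113),('pointer',.1),('marker',.093),('wheel_axis',.174),('crank_grip_mid',.174),('case0_mid',.022),('mat',0.003),('spray_mid',.075),('driver_grip',.015),('dish_mid',.017)]:
        for r in ctrl.spot_point(p,nm)[:4]: print(nm,round(r['p'],2),np.array(r['centre']),onz(p,r['centre'],z))
E
```

```text
pics
{'clock': 0.0, 'joint_pos': array([-51.618,  20.591,   0.633,  -0.02 , -70.136, -16.507]), 'qvel': array([-0.012,  0.007,  0.039, -0.001, -0.156, -0.013]), 'tau': array([  0.001, -58.272,  29.305,   6.997,   0.007,  -0.   ]), 'tool_pos': array([ 0.251, -0.626,  0.226]), 'orientation': array([ 179.904,   -0.009, -158.132]), 'force': array([-0.023, -0.461,  0.264]), 'moment': array([ 0.003, -0.006,  0.049]), 'gripper_force': 0.0, 'opening': 0.0876217955989265}
top {'camera_matrix': array([[394.701,   0.   , 285.778],
       [  0.   , 394.701, 212.449],
       [  0.   ,   0.   ,   1.   ]]), 'k1': 0.038769876855239735, 'R': array([[-0.019, -1.   , -0.023],
       [-0.993,  0.022, -0.115],
       [ 0.116,  0.021, -0.993]]), 't': array([0.052, 0.559, 1.016])}
hatch 0.64 [285.9 196. ] [0.609 0.04  0.   ]
lane 0.86 [280.8 231.3] [0.506 0.052 0.085]
flap_mid 0.74 [283.8 188.8] [0.609 0.042 0.113]
pointer 0.91 [273.  264.2] [0.425 0.072 0.1  ]
marker 0.47 [252.1 266.6] [0.42  0.125 0.093]
wheel_axis 0.83 [190.  222.2] [0.525 0.258 0.174]
crank_grip_mid 0.7 [179.3 238.7] [0.488 0.282 0.174
[... 536 characters left out ...]
.935, -0.355, -0.002],
       [-0.221,  0.587, -0.779],
       [ 0.278, -0.727, -0.628]]), 't': array([0.498, 0.197, 1.044])}
hatch 0.84 [251.1 237.9] [ 0.622  0.041 -0.   ]
lane 0.65 [288.  226.4] [0.499 0.04  0.085]
flap_mid 0.67 [252.5 213. ] [0.606 0.051 0.113]
pointer 0.66 [246.2 252.3] [0.561 0.192 0.1  ]
pointer 0.56 [308.2 233.4] [0.431 0.064 0.1  ]
marker 0.36 [305.2 247.5] [0.423 0.113 0.093]
marker 0.36 [349.8 173.5] [ 0.392 -0.286  0.093]
wheel_axis 0.59 [245.5 252.2] [0.527 0.258 0.174]
crank_grip_mid 0.51 [257.1 265. ] [0.485 0.286 0.174]
mat 0.64 [323.7 188.3] [ 0.481 -0.293  0.003]
spray_mid 0.7 [167.6 306.9] [0.671 0.404 0.075]
dish_mid 0.85 [310.  355.4] [0.324 0.37  0.017]
```

View pics/top0.png

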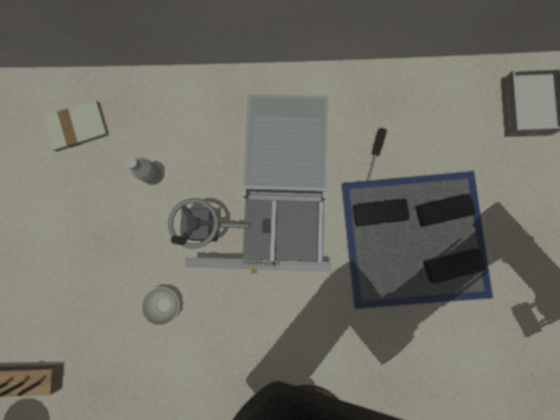

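View pics/side0.png

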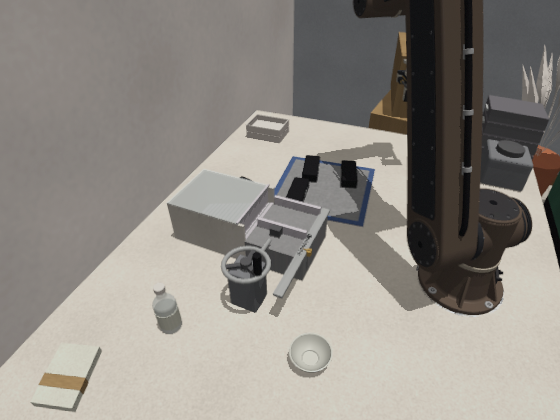

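```bash
python3 - <<'E'
from h import *
np.set_printoptions(precision=3,suppress=True)
for n in('top','side'):
    p=ctrl.snapshot(n)
    for i in range(4):
        for r in ctrl.silhouettes(p,f'case{i}_mid')[:4]:
            m=r['mask'].astype(np.uint8); 
            print(n,i,round(r['p'],2),np.array(r['centre']),m.sum(),onz(p,r['centre'],.041 if n=='top' else .022),cv2.minAreaRect(cv2.findNonZero(m)) if m.any() else '')
        for r in ctrl.spot_point(p,f'case{i}_mid')[:4]: print(' sp',round(r['p'],2),np.array(r['centre']),onz(p,r['centre'],.022))
        
E
```

```text
top 1 0.92 [453. 264.] 1320 [ 0.417 -0.384  0.041] ((453.6927185058594, 265.6904296875), (24.236705780029297, 58.12777328491211), 74.40719604492188)
top 1 0.38 [277.2 198.4] 16812 [0.597 0.062 0.041] ((250.34390258789062, 181.55194091796875), (161.66091918945312, 177.13247680664062), 0.7742201685905457)
top 2 0.91 [382.1 210.3] 1192 [ 0.559 -0.212  0.041] ((380.4693603515625, 212.26486206054688), (22.720582962036133, 55.615848541259766), 82.56858825683594)
top 2 0.5 [275.  196.8] 16985 [0.601 0.068 0.041] ((249.0, 182.0), (178.0, 162.0), 90.0)
top 3 0.95 [443. 209.] 1299 [ 0.559 -0.369  0.041] ((445.1512756347656, 210.03543090820312), (23.1157283782959, 58.09042739868164), 76.60750579833984)
 sp 0.78 [444.7 208.1] [ 0.563 -0.38   0.022]
side 0 0.74 [249.8 266.5] 1239 [0.565 0.171 0.022] ((245.0, 264.5), (37.0, 50.0), 90.0)
 sp 0.67 [310.6 356.1] [0.322 0.374 0.022]
side 1 0.76 [349.9 174.3] 463 [ 0.408 -0.39   0.022] ((348.5, 174.0), (28.0, 17.0), 90.0)
side 1 0.32 [247.6 225.7] 13362 [0.644 0.014 0.022] ((237.95266723632812, 238.81362915039062), (159.3076934814453, 124.30770111083984), 22.61986541748047)
 sp 0.6 [350.9 174.2] [ 0.404 -0.392  0.022]
side 2 0.69 [298.1 188. ] 355 [ 0.562 -0.237  0.022] ((297.89996337890625, 188.79998779296875), (16.76007080078125, 23.084625244140625), 18.434947967529297)
 sp 0.64 [294.1 193. ] [ 0.565 -0.203  0.022]
side 3 0.73 [310.8 165.9] 399 [ 0.564 -0.395  0.022] ((311.0899963378906, 168.3699951171875), (16.404878616333008, 26.4457950592041), 8.130102157592773)
side 3 0.73 [249.4 229.3] 13583 [0.632 0.028 0.022] ((238.32537841796875, 239.25531005859375), (160.3009796142578, 124.80599975585938), 22.47943687438965)
side 3 0.24 [310.3 351.1] 1372 [0.326 0.362 0.022] ((310.5, 352.5), (39.0, 43.0), 90.0)
 sp 0.89 [312.1 170.9] [ 0.548 -0.362  0.022]
```

```bash
python3 - <<'E'
from h import *
p=ctrl.snapshot('top'); c=p['color'][180:280,170:345,::-1]
cv2.imwrite('pics/z1.png',cv2.resize(c,None,fx=4.5,fy=4.5,interpolation=cv2.INTER_CUBIC))
p=ctrl.snapshot('side'); c=p['color'][195:310,210:340,::-1]
cv2.imwrite('pics/z2.png',cv2.resize(c,None,fx=5,fy=5,interpolation=cv2.INTER_CUBIC))
E
```

```text
(no output)
```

View pics/z1.png

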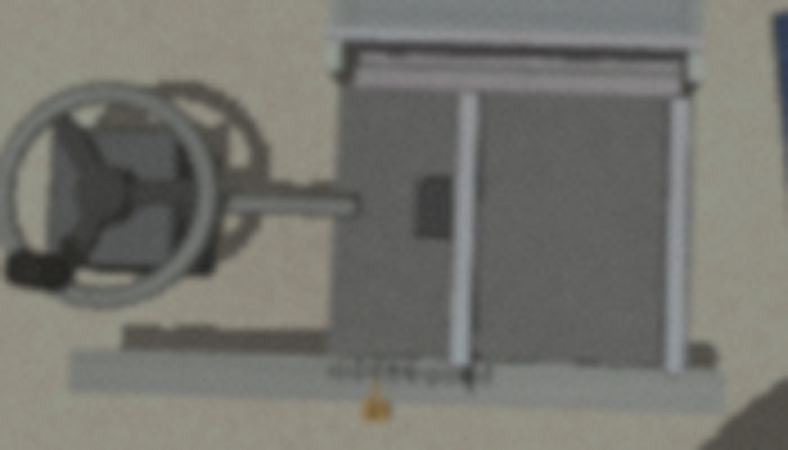

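View pics/z2.png

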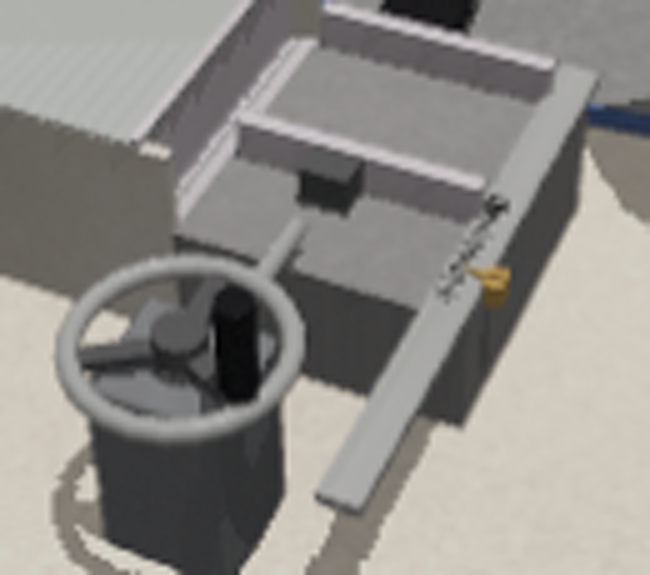

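```bash
cat >> h.py <<'E'
def hw(th,P):
    P=np.atleast_2d(P).astype(float);c,s=np.cos(th[2]),np.sin(th[2])
    return np.c_[th[0]+c*P[:,0]-s*P[:,1],th[1]+s*P[:,0]+c*P[:,1],P[:,2]]
def wh(th,P):
    P=np.atleast_2d(P).astype(float);c,s=np.cos(th[2]),np.sin(th[2]);d=P[:,:2]-th[:2]
    return np.c_[c*d[:,0]+s*d[:,1],-s*d[:,0]+c*d[:,1],P[:,2]]
E
python3 - <<'E'
from h import *
from scipy.optimize import least_squares
np.set_printoptions(precision=4,suppress=True)
p=ctrl.snapshot('top'); q=ctrl.snapshot('side')
f=lambda a:np.array(a)/4.5+[170,180]
g=lambda a:np.array(a)/5+[210,195]
T=[((667,369),(-.175,-.085,.115)),((674,98),(-.025,-.085,.115)),((107,194),(-.09,.215,.135))]
S=[((548,70),(-.175,-.085,.115)),((322,10),(-.025,-.085,.115)),((180,347),(-.09,.215,.135))]
def res(th):
    r=[(proj(p,hw(th,X))[0]-f(a)) for a,X in T]+[(proj(q,hw(th,X))[0]-g(a)) for a,X in S]
    # scale bar edges (lines in x only), roof edge
    for a,x,z in [((80,352),-.172,.093),((80,392),-.196,.093),((715,362),-.172,.093),((715,409),-.196,.093)]:
        r.append([(wh(th,onz(p,f(a),z))[0,0]-x)/.0024,0])
    return np.ravel(r)
o=least_squares(res,[.609,.042,0]); th=o.x
print(th[:2],np.degrees(th[2])); print(o.fun.reshape(-1,2).round(1))
print('pointer',wh(th,onz(p,f((469,378)),.096)),'marker',wh(th,onz(p,f((375,385)),.094)), 'side', wh(th,onz(q,g((497,205)),.096)),wh(th,onz(q,g((482,272)),.094)))
print('grip top', onz(p,f((22,268)),.2), onz(p,f((40,270)),.174),'side',onz(q,g((236,300)),.204),onz(q,g((236,345)),.174), 'axis',hw(th,[-.09,.215,.174]))
np.save('th.npy',th)
E
```

```text
[0.6063 0.04  ] -2.6895095833745164
[[-0.3  0.4]
 [-0.7 -1.1]
 [-0.   0.1]
 [ 0.3 -0.7]
 [-0.8 -0.7]
 [ 0.6 -0.5]
 [-0.7  0. ]
 [ 0.2  0. ]
 [ 0.9  0. ]
 [ 0.4  0. ]]
pointer [[-0.1822  0.0211  0.096 ]] marker [[-0.1874  0.0726  0.094 ]] side [[-0.1818  0.0205  0.096 ]] [[-0.1922  0.0712  0.094 ]]
grip top [0.485 0.284 0.2  ] [0.4851 0.2827 0.174 ] side [0.4843 0.2833 0.204 ] [0.4859 0.283  0.174 ] axis [[0.5265 0.259  0.174 ]]
```

Request:
{"name": "carry_out", "arguments": {"deltas": [[[0,0,-0.4,-0.0946,1],[0,0,-0.4,-0.0946,1],[0,0,-0.4,-0.0946,1],[0,0,-0.4,-0.0946,1],[0,0,-0.4,-0.0946,1]]]}}

```text
clock: 3.0
tool_pos: [0.2515, -0.6263, 0.3068]
orientation: [-180.0, -0.0, -123.9]
force: [-0.7, 0.6, -0.3]
opening: 0.0876
gripper_force: 0.0
```

Request:
{"name": "carry_out", "arguments": {"deltas": [[[0,0,0,-0.0946,0],[0,0,0,-0.0946,0],[0,0,0,-0.0946,0],[0,0,0,-0.0946,0],[0,0,0,-0.0946,0]]]}}

```text
clock: 3.5
tool_pos: [0.2514, -0.6263, 0.3062]
orientation: [180.0, 0.0, -90.1]
force: [-0.0, 0.5, 0.4]
opening: 0.0528
gripper_force: 0.0
```

Request:
{"name": "carry_out", "arguments": {"deltas": [[[-0.9,-0.4,0,0,0],[-0.9,-0.4,0,0,0],[-0.9,-0.4,0,0,0],[-0.9,-0.4,0,0,0],[-0.9,-0.4,0,0,0]]]}}

```text
clock: 4.0
tool_pos: [0.3332, -0.4426, 0.3075]
orientation: [-179.9, -0.0, -90.2]
force: [-0.2, 0.3, -0.1]
opening: 0.0435
gripper_force: 0.0
```

Request:
{"name": "carry_out", "arguments": {"deltas": [[[-0.9,-0.4,0,0,0],[-0.9,-0.4,0,0,0],[-0.9,-0.4,0,0,0],[-0.9,-0.4,0,0,0],[-0.9,-0.4,0,0,0]]]}}

```text
clock: 4.5
tool_pos: [0.4134, -0.2628, 0.3069]
orientation: [-179.9, 0.0, -90.1]
force: [0.2, -0.3, -0.3]
opening: 0.044
gripper_force: 0.0
```

Request:
{"name": "carry_out", "arguments": {"deltas": [[[-0.9,-0.368,0,0,0],[-0.9,-0.368,0,0,0],[-0.9,-0.368,0,0,0],[-0.9,-0.368,0,0,0],[-0.9,-0.368,0,0,0]]]}}

```text
clock: 5.0
tool_pos: [0.4869, -0.0832, 0.3063]
orientation: [-180.0, 0.0, -90.2]
force: [-0.0, -0.7, 0.7]
opening: 0.0439
gripper_force: 0.0
```

Request:
{"name": "carry_out", "arguments": {"deltas": [[[-0.9,0,0,0,0],[-0.9,0,0,0,0],[-0.9,0,0,0,0],[-0.9,0,0,0,0],[-0.9,0,0,0,0]]]}}

```text
clock: 5.5
tool_pos: [0.4855, 0.0958, 0.3063]
orientation: [180.0, -0.0, -90.2]
force: [-0.0, -0.1, 0.4]
opening: 0.0438
gripper_force: 0.0
```

Request:
{"name": "carry_out", "arguments": {"deltas": [[[-0.946,0,0,0,0],[-0.946,0,0,0,0],[-0.946,0,0,0,0],[-0.946,0,0,0,0],[-0.946,0,0,0,0]]]}}

```text
clock: 6.0
tool_pos: [0.4858, 0.2855, 0.3054]
orientation: [179.9, -0.1, -90.2]
force: [0.2, -0.5, -0.2]
opening: 0.0436
gripper_force: 0.0
```

Request:
{"name": "carry_out", "arguments": {"deltas": [[[0.01,0,0.2,0,0],[0.01,0,0.4,0,0],[0.01,0,0.55,0,0],[0.01,0,0.687,0,0],[0.01,0,0.687,0,0]]]}}

```text
clock: 6.5
tool_pos: [0.484, 0.2777, 0.1655]
orientation: [179.7, -0.3, -90.3]
force: [-0.3, -0.1, -0.1]
opening: 0.0438
gripper_force: 0.0
```

Request:
{"name": "carry_out", "arguments": {"deltas": [[[0,0,0,0,-1],[0,0,0,0,-1],[0,0,0,0,-1],[0,0,0,0,-1],[0,0,0,0,-1]]]}}

```text
clock: 7.0
tool_pos: [0.4866, 0.2812, 0.1708]
orientation: [-179.8, 0.1, -90.0]
force: [4.1, -1.3, 4.9]
opening: 0.0194
gripper_force: 30.0
```

Request:
{"name": "carry_out", "arguments": {"deltas": [[[-0.0993,-0.1103,0,0,-1],[-0.1148,-0.2578,0,0,-1],[-0.0406,-0.3862,0,0,-1],[0.0949,-0.4466,0,0,-1],[0.24,-0.4157,0,0,-1]]]}}

```text
clock: 7.5
tool_pos: [0.5716, 0.2348, 0.1706]
orientation: [-179.8, 0.2, -90.0]
force: [-15.8, 13.7, 19.9]
opening: 0.0195
gripper_force: 30.1
```

Request:
{"name": "carry_out", "arguments": {"deltas": [[[0,0,0,0,-1],[0,0,0,0,-1]]]}}

```text
clock: 7.7
tool_pos: [0.5687, 0.2318, 0.1708]
orientation: [-179.9, 0.0, -90.1]
force: [0.9, -3.2, 7.1]
opening: 0.0196
gripper_force: 30.0
```

```bash
python3 - <<'E'
from h import *
o=ctrl.get_obs(); print(o['tool_pos'],o['force'],o['opening'])
p=ctrl.snapshot('top'); c=p['color'][180:280,170:345,::-1]
cv2.imwrite('pics/z3.png',cv2.resize(c,None,fx=4.5,fy=4.5,interpolation=cv2.INTER_CUBIC))
for n in('pointer','crank_grip_mid'):
  print([(r['p'],r['centre']) for r in ctrl.spot_point(p,n)])
E
```

```text
[0.56872619 0.23178188 0.17079638] [ 0.88253493 -3.248969    7.09893299] 0.019647127763655108
[(0.81, [266.1, 263.4])]
[]
```

Request:
{"name": "carry_out", "arguments": {"deltas": [[[0.0993,0.1103,0,0,-1],[0.1148,0.2578,0,0,-1],[0.0406,0.3862,0,0,-1],[-0.0949,0.4466,0,0,-1],[-0.24,0.4157,0,0,-1]]]}}

```text
clock: 8.35
tool_pos: [0.4855, 0.2808, 0.1711]
orientation: [-179.8, 0.0, -90.0]
force: [24.3, -17.0, -5.1]
opening: 0.0192
gripper_force: 30.0
```

Request:
{"name": "carry_out", "arguments": {"deltas": [[[-0.0993,-0.1103,0,0,-1],[-0.1148,-0.2578,0,0,-1],[-0.0406,-0.3862,0,0,-1],[0.0949,-0.4466,0,0,-1],[0.24,-0.4157,0,0,-1]]]}}

```text
clock: 8.85
tool_pos: [0.5716, 0.2348, 0.1708]
orientation: [-179.7, 0.2, -90.0]
force: [-16.8, 14.6, 20.4]
opening: 0.0194
gripper_force: 30.1
```

Request:
{"name": "carry_out", "arguments": {"deltas": [[[0.0993,0.1103,0,0,-1],[0.1148,0.2578,0,0,-1],[0.0406,0.3862,0,0,-1],[-0.0949,0.4466,0,0,-1],[-0.24,0.4157,0,0,-1]]]}}

```text
clock: 9.35
tool_pos: [0.4856, 0.2808, 0.1713]
orientation: [-179.8, 0.0, -90.0]
force: [24.9, -17.1, -4.3]
opening: 0.0198
gripper_force: 30.0
```

Request:
{"name": "carry_out", "arguments": {"deltas": [[[-0.0993,-0.1103,0,0,-1],[-0.1148,-0.2578,0,0,-1],[-0.0406,-0.3862,0,0,-1],[0.0949,-0.4466,0,0,-1],[0.24,-0.4157,0,0,-1]]]}}

```text
clock: 9.85
tool_pos: [0.5717, 0.2348, 0.171]
orientation: [-179.7, 0.2, -89.9]
force: [-16.6, 15.1, 21.1]
opening: 0.0194
gripper_force: 30.1
```

Request:
{"name": "carry_out", "arguments": {"deltas": [[[0.0993,0.1103,0,0,-1],[0.1148,0.2578,0,0,-1],[0.0406,0.3862,0,0,-1],[-0.0949,0.4466,0,0,-1],[-0.24,0.4157,0,0,-1]]]}}

```text
clock: 10.35
tool_pos: [0.4856, 0.2809, 0.1715]
orientation: [-179.8, 0.0, -90.0]
force: [24.6, -17.2, -2.4]
opening: 0.0197
gripper_force: 30.0
```

Request:
{"name": "carry_out", "arguments": {"deltas": [[[0,0,0,0,-1],[0,0,0,0,-1]]]}}

```text
clock: 10.55
tool_pos: [0.4875, 0.2829, 0.1714]
orientation: [-179.7, 0.2, -89.9]
force: [5.2, 0.0, 7.8]
opening: 0.0192
gripper_force: 30.0
```

```bash
python3 - <<'E'
from h import *
th=np.load('th.npy')
o=ctrl.get_obs(); print(o['tool_pos'],o['force'],o['opening'])
p=ctrl.snapshot('top'); c=p['color'][235:280,225:325,::-1]
cv2.imwrite('pics/z4.png',cv2.resize(c,None,fx=8,fy=8,interpolation=cv2.INTER_CUBIC))
for n in('pointer','marker'):
  print([(r['p'],r['centre'],wh(th,onz(p,r['centre'],.095))) for r in ctrl.spot_point(p,n)])
E
```

```text
[0.48747844 0.28288022 0.17144623] [5.24694168 0.01289468 7.77094803] 0.01919213476395912
[(0.65, [252.3, 261.3], array([[-0.17708127,  0.07544475,  0.095     ]])), (0.22, [443.5, 210.3], array([[-0.03879134, -0.39182749,  0.095     ]]))]
[(0.58, [251.1, 261.9], array([[-0.17862673,  0.07835097,  0.095     ]])), (0.46, [412.3, 239.5], array([[-0.11276652, -0.31557678,  0.095     ]]))]
```

View pics/z4.png

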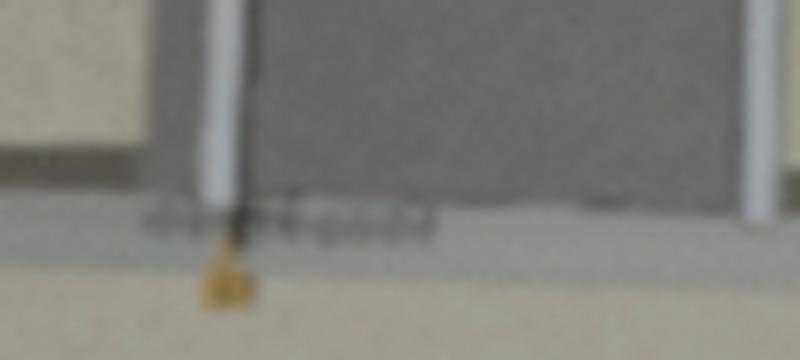

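```bash
cat > pm.py <<'E'
from h import *
np.set_printoptions(precision=4,suppress=True)
th=np.load('th.npy')
for cam in('top','side'):
    acc=sum(ctrl.snapshot(cam)['color'].astype(float) for _ in range(6))/6
    p=ctrl.snapshot(cam)
    uv=proj(p,hw(th,[[-.18,y,.094] for y in(.0,.12)]))
    print(cam,uv)
    hsv=cv2.cvtColor(acc.astype(np.uint8),cv2.COLOR_RGB2HSV)
    m=((hsv[...,1]>95)&(hsv[...,0]>12)&(hsv[...,0]<30)).astype(np.uint8)
    c0=proj(p,hw(th,[-.19,.07,.094]))[0]
    yy,xx=np.nonzero(m); k=np.hypot(xx-c0[0],yy-c0[1])<15
    xy=np.c_[xx[k],yy[k]]; print('marker',xy.mean(0),k.sum(),[wh(th,onz(p,u,.094))[0] for u in (xy.mean(0),xy[np.argmin(xy[:,1])])])
    g=acc.mean(2)
    # darkness profile along y at scale x's
    for x in(-.176,-.180,-.184):
        ys=np.arange(.02,.095,.001)
        q=proj(p,hw(th,np.c_[np.full(len(ys),x),ys,np.full(len(ys),.096)])).astype(np.float32)
        v=cv2.remap(g.astype(np.float32),q[:,:1],q[:,1:],cv2.INTER_LINEAR)[:,0]
        print(x,v[35:65].astype(int),'from y=55')
    c=acc[235:280,225:325] if cam=='top' else acc[220:265,265:345]
    cv2.imwrite(f'pics/pm_{cam}.png',cv2.resize(c[:,:,::-1].astype(np.uint8),None,fx=8,fy=8,interpolation=cv2.INTER_CUBIC))
E
python3 pm.py
```

```text
top [[282.8509 263.3393]
 [234.2955 262.0004]]
marker [252.8947 270.5789] 19 [array([-0.1997,  0.0732,  0.094 ]), array([-0.196,  0.078,  0.094])]
-0.176 [105 105 106 108 109 108 106 102  96  91  87  82  77  72  70  75  80  90
 101 109 114 121 122 122 122 119 117 113 110 109] from y=55
-0.18 [100 100 102 105 107 107 106 103  99  96  93  89  81  74  69  68  68  78
  88  96 103 110 110 111 111 109 108 106 105 105] from y=55
-0.184 [119 120 122 123 123 122 121 119 116 113 109 105  95  86  81  78  78  87
  96 104 113 120 122 124 123 121 118 117 116 117] from y=55
side [[311.2898 231.828 ]
 [295.3629 260.2663]]
marker [308.45 251.55] 40 [array([-0.2   ,  0.0767,  0.094 ]), array([-0.1843,  0.0688,  0.094 ])]
-0.176 [135 141 148 153 149 144 140 133 116 101  85  72  67  67  68  69  77  83
  88  90  93 102 109 119 129 134 140 146 151 156] from y=55
-0.18 [126 123 118 110 106 101  99  93  82  70  60  59  58  56  55  66  77  87
  99 110 120 130 142 137 132 128 126 127 128 129] from y=55
-0.184 [135 143 149 156 157 152 144 134 123 109  98  89  82  83  86  91  96 105
 113 124 136 146 149 149 147 142 136 132 129 135] from y=55
```

View pics/pm_side.png

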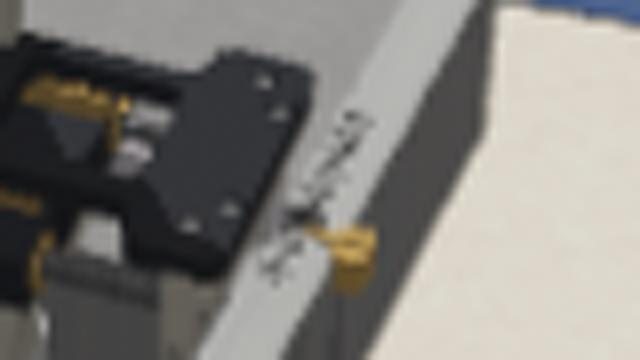

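Request:
{"name": "carry_out", "arguments": {"deltas": [[[-0.0919,-0.0952,0,0,-1],[-0.1194,-0.2246,0,0,-1],[-0.1194,-0.2246,0,0,-1],[-0.1194,-0.2246,0,0,-1],[-0.1194,-0.2246,0,0,-1]]]}}

```text
clock: 11.9
tool_pos: [0.5322, 0.3068, 0.1715]
orientation: [-179.7, 0.2, -90.0]
force: [2.2, 4.2, 7.9]
opening: 0.0193
gripper_force: 30.0
```

```bash
python3 pm.py; python3 -c "
import cv2,numpy as np
a=cv2.imread('pics/pm_top.png');b=cv2.imread('pics/pm_side.png')
a=a[150:350,100:400];b=b[140:340,150:450]
cv2.imwrite('pics/pmj.png',cv2.resize(np.vstack([a,b]),None,fx=1.5,fy=1.5))"
```

```text
top [[282.8509 263.3393]
 [234.2955 262.0004]]
marker [252.8947 270.5789] 19 [array([-0.1997,  0.0732,  0.094 ]), array([-0.196,  0.078,  0.094])]
-0.176 [105 105 106 107 109 107 105 102  99  96  99 101 102 104 103  98  93  88
  84  83  88  94 102 110 117 119 120 119 117 116] from y=55
-0.18 [ 99  99 101 104 106 106 106 104 101 100 102 103 103 103 100  94  89  83
  77  76  79  83  90  98 103 105 106 105 104 105] from y=55
-0.184 [117 119 121 122 122 122 121 119 117 117 118 119 117 115 111 105  99  95
  91  93  99 105 111 117 119 119 118 116 115 116] from y=55
side [[311.2898 231.828 ]
 [295.3629 260.2663]]
marker [308.425 251.55 ] 40 [array([-0.2   ,  0.0767,  0.094 ]), array([-0.1819,  0.0698,  0.094 ])]
-0.176 [135 141 148 153 150 146 142 135 127 122 121 122 117 105  88  65  59  64
  69  75  79  85  92 100 110 121 131 138 145 150] from y=55
-0.18 [126 123 118 110 106 103 108 113 115 113 110 107 104 100  93  82  75  71
  71  76  80  84  88  96 105 112 124 127 128 129] from y=55
-0.184 [135 143 149 156 158 157 155 152 152 150 152 156 160 137 111  89  67  75
  87 103 121 132 137 140 144 142 136 132 130 135] from y=55
```

View pics/pmj.png

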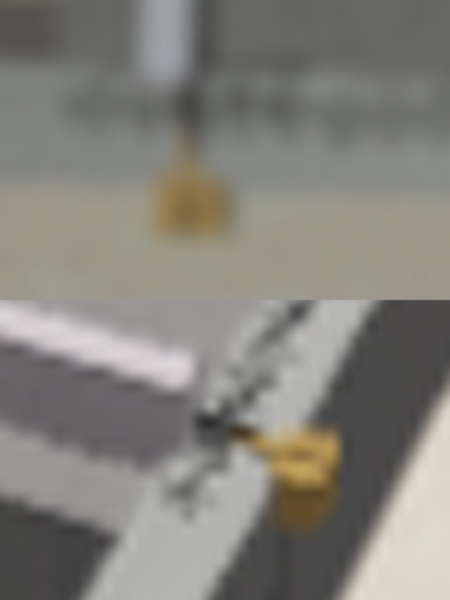

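Request:
{"name": "carry_out", "arguments": {"deltas": [[[0,0,0,0,0],[0,0,0,0,0],[0,0,0,0,0],[0,0,-0.2,0,0],[0,0,-0.4,0,0]]]}}

```text
clock: 13.1
tool_pos: [0.5292, 0.3038, 0.2485]
orientation: [179.8, -0.2, -90.0]
force: [-0.1, 1.2, 0.5]
opening: 0.0436
gripper_force: 0.0
```

Request:
{"name": "carry_out", "arguments": {"deltas": [[[0,0,-0.25,0,0],[0.25,0,-0.25,0,0],[0.5,0,-0.25,0,0],[0.75,0,-0.25,0,1],[0.9,0,-0.25,0,1]]]}}

```text
clock: 13.6
tool_pos: [0.5291, 0.1217, 0.2992]
orientation: [180.0, -0.0, -90.1]
force: [0.5, 0.9, -0.1]
opening: 0.0544
gripper_force: 0.0
```

```bash
cat > cases.py <<'E'
from h import *
from scipy.optimize import minimize
import sys
np.set_printoptions(precision=4,suppress=True)
sx,sy=.029,.070
def rend(p,s,zc):
    c,si=np.cos(s[2]),np.sin(s[2]); pts=[]
    for dz,i in((-.019,.006),(-.012,0),(.012,0),(.019,.006)):
        for a in(-1,1):
            for b in(-1,1):
                for u,v in((sx-i,sy-i-.008),(sx-i-.008,sy-i)):
                    pts.append([s[0]+c*a*u-si*b*v,s[1]+si*a*u+c*b*v,zc+dz])
    q=proj(p,pts).astype(np.float32)*8; h=cv2.convexHull(q).astype(np.int32)
    m=np.zeros((420,560),np.uint8); cv2.fillConvexPoly(m,h,1,cv2.LINE_8,3); return m>0
def fit(zc=.022,names=(1,2,3)):
    p={n:ctrl.snapshot(n) for n in('top','side')}; out={}
    for i in names:
        ms=[]
        for n in p:
            r=[x for x in ctrl.silhouettes(p[n],f'case{i}_mid') if x['p']>.5 and 200<x['mask'].sum()<2000]
            if r: ms.append((n,r[0]))
        if not ms or ms[0][0]!='top': print('case',i,'not in top',[a[0] for a in ms]); continue
        x0=onz(p['top'],ms[0][1]['centre'],zc)
        def cost(s,use=ms):
            t=0
            for n,r in use:
                m=rend(p[n],s,zc); t+=1-(m&r['mask']).sum()/(m|r['mask']).sum()
            return t
        for use in(ms[:1],ms):
            best=min((minimize(cost,[x0[0],x0[1],a],args=(use,),method='Nelder-Mead',options=dict(initial_simplex=[[x0[0]+d[0],x0[1]+d[1],a+d[2]] for d in((0,0,0),(.01,0,0),(0,.01,0),(0,0,.15))])) for a in(-.3,0,.3)),key=lambda r:r.fun)
            print('case',i,len(use),best.x[:2],'yaw',round(np.degrees(best.x[2]),1),'cost',round(best.fun,3),[round(u[1]['p'],2) for u in use])
        out[i]=best.x
    return out
if __name__=='__main__':
    print(ctrl.get_obs()['tool_pos'],ctrl.get_obs()['orientation']); fit()
E
python3 cases.py
```

```text
[0.5291 0.1217 0.2992] [179.9605  -0.0155 -90.0678]
case 1 1 [ 0.413  -0.3935] yaw 13.2 cost 0.031 [0.58]
case 1 2 [ 0.4132 -0.3937] yaw 13.5 cost 0.065 [0.58, 0.63]
case 2 1 [ 0.5562 -0.2113] yaw 5.5 cost 0.034 [0.7]
case 2 2 [ 0.5564 -0.211 ] yaw 6.2 cost 0.326 [0.7, 0.82]
case 3 1 [ 0.5562 -0.3792] yaw 13.5 cost 0.079 [0.56]
case 3 2 [ 0.5568 -0.382 ] yaw 11.7 cost 0.162 [0.56, 0.63]
```

Request:
{"name": "carry_out", "arguments": {"deltas": [[[0.85,0,0,0,1],[0.85,0,0,0,1],[0.85,0,0,0,1],[0.85,0,0,0,1],[0.85,0,0,0,1]]]}}

```text
clock: 14.5
tool_pos: [0.5301, -0.047, 0.2989]
orientation: [180.0, -0.0, -90.1]
force: [0.7, 0.2, -0.2]
opening: 0.0878
gripper_force: 0.0
```

Request:
{"name": "carry_out", "arguments": {"deltas": [[[0.815,-0.135,0,-0.0164,1],[0.815,-0.135,0,-0.0164,1],[0.815,-0.135,0,-0.0164,1],[0.815,-0.135,0,-0.0164,1],[0.815,-0.135,0,-0.0164,1]]]}}

```text
clock: 15.0
tool_pos: [0.5576, -0.2093, 0.298]
orientation: [179.9, 0.0, -84.2]
force: [-0.6, 0.0, -1.3]
opening: 0.0874
gripper_force: 0.0
```

Request:
{"name": "carry_out", "arguments": {"deltas": [[[0,0,0.25,0,1],[0,0,0.5,0,1],[0,0,0.75,0,1],[0,0,0.95,0,1],[0,0,0.95,0,1]]]}}

```text
clock: 15.5
tool_pos: [0.5535, -0.2058, 0.1037]
orientation: [179.4, 0.2, -84.1]
force: [-0.3, 0.2, 0.2]
opening: 0.0876
gripper_force: 0.0
```

Request:
{"name": "carry_out", "arguments": {"deltas": [[[0,0,0,0,1]]]}}

```text
clock: 15.6
tool_pos: [0.5578, -0.2072, 0.1099]
orientation: [180.0, -0.0, -84.0]
force: [-0.1, -0.5, 0.4]
opening: 0.0875
gripper_force: 0.0
```

```bash
python3 -c "
from h import *
print(ctrl.get_obs()['tool_pos'],ctrl.get_obs()['orientation'])
p=ctrl.snapshot('side')
cv2.imwrite('pics/g1.png',cv2.resize(p['color'][120:260,230:420,::-1],None,fx=4,fy=4,interpolation=2))"
```

```text
[ 0.55779678 -0.20721575  0.10992781] [ 1.79956013e+02 -2.74682565e-02 -8.39868395e+01]
```

View pics/g1.png

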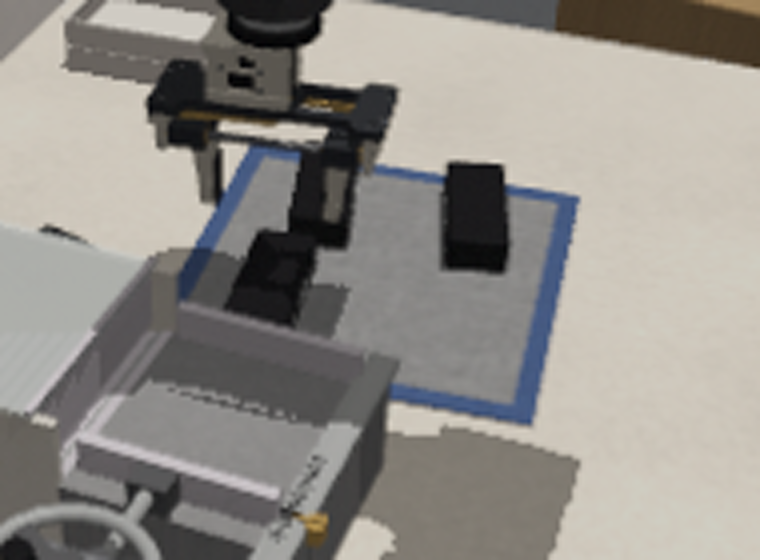

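Request:
{"name": "carry_out", "arguments": {"deltas": [[[0.015,0.005,0.15,0,1],[0.015,0.005,0.3,0,1],[0.015,0.005,0.42,0,1],[0.015,0.005,0.49,0,1],[0.015,0.005,0.5,0,1]]]}}

```text
clock: 16.15
tool_pos: [0.5571, -0.2113, 0.0096]
orientation: [-180.0, -0.0, -84.1]
force: [-0.6, 0.1, 0.5]
opening: 0.0878
gripper_force: 0.0
```

Request:
{"name": "carry_out", "arguments": {"deltas": [[[0,0,0,0,-1],[0,0,0,0,-1],[0,0,0,0,-1],[0,0,0,0,-1],[0,0,0,0,-1]]]}}

```text
clock: 16.65
tool_pos: [0.557, -0.2115, 0.01]
orientation: [-179.9, -0.0, -84.1]
force: [-0.6, 1.5, 4.2]
opening: 0.0576
gripper_force: 30.0
```

Request:
{"name": "carry_out", "arguments": {"deltas": [[[0,0,0,0,-1],[0,0,-0.2,0,-1],[0,0,-0.4,0,-1],[0,0,-0.6,0,-1],[0,0,-0.8,0,-1]]]}}

```text
clock: 17.15
tool_pos: [0.5555, -0.2113, 0.1701]
orientation: [179.9, 0.0, -84.1]
force: [1.4, 0.1, -2.7]
opening: 0.0577
gripper_force: 30.0
```

Request:
{"name": "carry_out", "arguments": {"deltas": [[[-0.2,0,0,0.0239,-1],[-0.4,0,0,0.0239,-1],[-0.6,0,0,0.0239,-1],[-0.65,0,0,0.0239,-1],[-0.65,0,0,0.0239,-1]]]}}

```text
clock: 17.65
tool_pos: [0.5425, -0.0807, 0.169]
orientation: [180.0, 0.0, -92.6]
force: [1.1, -0.3, -2.4]
opening: 0.0577
gripper_force: 30.0
```

Request:
{"name": "carry_out", "arguments": {"deltas": [[[-0.2,0.083,0,0,-1],[-0.4,0.083,0,0,-1],[-0.55,0.083,0,0,-1],[-0.593,0.083,0,0,-1],[-0.593,0.083,0,0,-1]]]}}

```text
clock: 18.15
tool_pos: [0.5321, 0.0375, 0.1688]
orientation: [180.0, -0.0, -92.6]
force: [-0.9, -0.5, -2.3]
opening: 0.0579
gripper_force: 30.0
```

Request:
{"name": "carry_out", "arguments": {"deltas": [[[0,0,0,0,-1],[0,0,0,0,-1]]]}}

```text
clock: 18.35
tool_pos: [0.5319, 0.0359, 0.1689]
orientation: [180.0, -0.0, -92.8]
force: [-1.3, 0.2, -2.2]
opening: 0.0575
gripper_force: 30.0
```

```bash
cat > st.py <<'E'
from h import *
np.set_printoptions(precision=4,suppress=True)
th=np.load('th.npy');o=ctrl.get_obs(); print(o['clock'],o['tool_pos'],'hatch',wh(th,o['tool_pos'])[0],'yaw rel',o['orientation'][2]-np.degrees(th[2]),o['force'],o['opening'])
E
python3 st.py
```

```text
18.35 [0.5319 0.0359 0.1689] hatch [-0.0741 -0.0076  0.1689] yaw rel -90.0965993325368 [-1.2969  0.2027 -2.1577] 0.05751512450116212
```

Request:
{"name": "carry_out", "arguments": {"deltas": [[[-0.007,0,0.12,0,-1],[-0.007,0,0.22,0,-1],[-0.007,0,0.3,0,-1],[-0.007,0,0.36,0,-1],[-0.007,0,0.375,0,-1]]]}}

```text
clock: 18.85
tool_pos: [0.5314, 0.0375, 0.0928]
orientation: [179.9, -0.1, -92.8]
force: [-0.7, -0.6, -2.6]
opening: 0.0582
gripper_force: 30.0
```

Request:
{"name": "carry_out", "arguments": {"deltas": [[[0,0,0,0,-1],[0,0,0,0,-1]]]}}

```text
clock: 19.05
tool_pos: [0.5327, 0.0385, 0.0949]
orientation: [-179.9, 0.0, -92.7]
force: [0.4, 0.3, -2.0]
opening: 0.0574
gripper_force: 30.0
```

Request:
{"name": "carry_out", "arguments": {"deltas": [[[0,0,0.012,0,-1],[0,0,0.012,0,0.7],[0,0,0.012,0,0.7],[0,0,0.012,0,0.7],[0,0,0.012,0,0.7]]]}}

```text
clock: 19.55
tool_pos: [0.5324, 0.0386, 0.0921]
orientation: [-180.0, 0.0, -92.7]
force: [-0.4, -0.5, 0.1]
opening: 0.0741
gripper_force: 0.0
```

Request:
{"name": "carry_out", "arguments": {"deltas": [[[0,0,0,0,0.7],[0,0,-0.15,0,0.7],[0,0,-0.3,0,0.7],[0,0,-0.45,0,0.7],[0,0,-0.6,0,0.7]]]}}

```text
clock: 20.05
tool_pos: [0.532, 0.0384, 0.2131]
orientation: [-180.0, -0.0, -92.7]
force: [1.4, -0.7, 0.4]
opening: 0.0741
gripper_force: 0.0
```

Request:
{"name": "carry_out", "arguments": {"deltas": [[[0,0.1,0,0.0833,-0.1],[0,0.2,0,0.0833,-0.1],[0,0.33,0,0.0833,-0.1],[0,0.33,0,0.0833,-0.1],[0,0.33,0,0.0833,-0.1]]]}}

```text
clock: 20.55
tool_pos: [0.4659, 0.0417, 0.2123]
orientation: [-180.0, 0.1, -122.7]
force: [0.9, 0.4, -0.1]
opening: 0.0416
gripper_force: 0.0
```

Request:
{"name": "carry_out", "arguments": {"deltas": [[[0,0,0,0.0833,-0.1],[0,0,0,0.0833,-0.1],[0,0,0,0.0833,-0.1],[0,0,0,0.0833,-0.1],[0,0,0,0.0833,-0.1]]]}}

```text
clock: 21.05
tool_pos: [0.4666, 0.0416, 0.2116]
orientation: [-180.0, -0.0, -152.6]
force: [-0.1, 0.9, -0.5]
opening: 0.0392
gripper_force: 0.0
```

Request:
{"name": "carry_out", "arguments": {"deltas": [[[0,0,0,0.0834,-0.1],[0,0,0,0.0834,-0.1],[0,0,0,0.0834,-0.1],[0,0,0,0.0834,-0.1],[0,0,0,0.0834,-0.1]]]}}

```text
clock: 21.55
tool_pos: [0.4665, 0.0416, 0.2117]
orientation: [-180.0, -0.0, 177.4]
force: [0.4, -0.2, -0.2]
opening: 0.0395
gripper_force: 0.0
```

```bash
python3 st.py; python3 -c "
from h import *
p=ctrl.snapshot('side')
cv2.imwrite('pics/p1.png',cv2.resize(p['color'][120:300,190:380,::-1],None,fx=3.2,fy=3.2,interpolation=2))"
```

```text
21.55 [0.4665 0.0416 0.2117] hatch [-0.1397 -0.005   0.2117] yaw rel 180.12355868283163 [ 0.4362 -0.1504 -0.2152] 0.03947013089277783
```

View pics/p1.png

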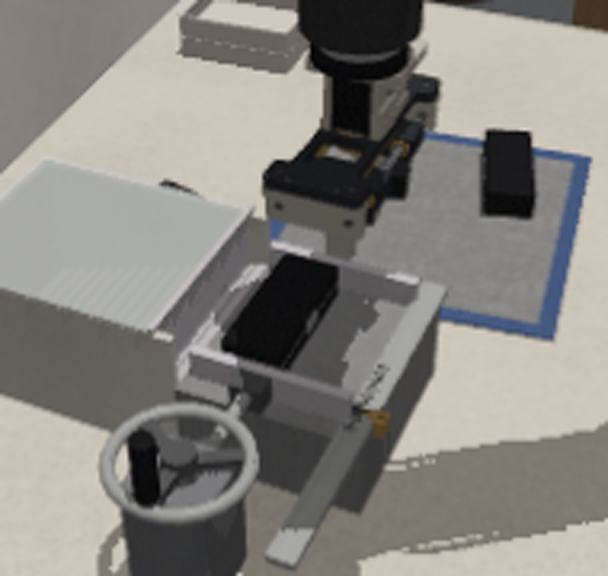

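Request:
{"name": "carry_out", "arguments": {"deltas": [[[0,0,0.2,0,-0.1],[0,0,0.4,0,-0.1],[0,0,0.55,0,-0.1],[0,0,0.595,0,-0.1],[0,0,0.595,0,-0.1]]]}}

```text
clock: 22.1
tool_pos: [0.4658, 0.0413, 0.092]
orientation: [-179.9, -0.1, 177.4]
force: [0.3, 0.3, 0.3]
opening: 0.0395
gripper_force: 0.0
```

Request:
{"name": "carry_out", "arguments": {"deltas": [[[-0.06,0,0,0,-0.1],[-0.12,0,0,0,-0.1],[-0.18,0,0,0,-0.1],[-0.24,0,0,0,-0.1],[-0.3,0,0,0,-0.1]]]}}

```text
clock: 22.6
tool_pos: [0.5271, 0.0386, 0.0931]
orientation: [180.0, -0.0, 177.3]
force: [-3.4, 0.7, 2.7]
opening: 0.0394
gripper_force: 1.9
```

Request:
{"name": "carry_out", "arguments": {"deltas": [[[-0.06,0,0,0,-0.1],[-0.12,0,0,0,-0.1],[-0.18,0,0,0,-0.1],[-0.24,0,0,0,-0.1],[-0.3,0,0,0,-0.1]]]}}

```text
clock: 23.1
tool_pos: [0.5878, 0.036, 0.0928]
orientation: [180.0, 0.1, 177.3]
force: [-1.0, 0.7, 0.6]
opening: 0.0393
gripper_force: 0.0
```

Request:
{"name": "carry_out", "arguments": {"deltas": [[[0,0,0,0,-0.1],[0,0,0,0,-0.1]]]}}

```text
clock: 23.3
tool_pos: [0.5864, 0.0359, 0.0924]
orientation: [-180.0, -0.0, 177.3]
force: [-0.4, -0.3, 0.5]
opening: 0.0392
gripper_force: 0.0
```

```bash
python3 st.py; python3 -c "
from h import *
p=ctrl.snapshot('side'); save(p,'tmp')
cv2.imwrite('pics/p2.png',cv2.resize(p['color'][120:300,170:360,::-1],None,fx=3.2,fy=3.2,interpolation=2))"
```

```text
23.3 [0.5864 0.0359 0.0924] hatch [-0.0197 -0.0051  0.0924] yaw rel 179.95362151182215 [-0.4296 -0.3492  0.5238] 0.03916574806778379
```

View pics/p2.png

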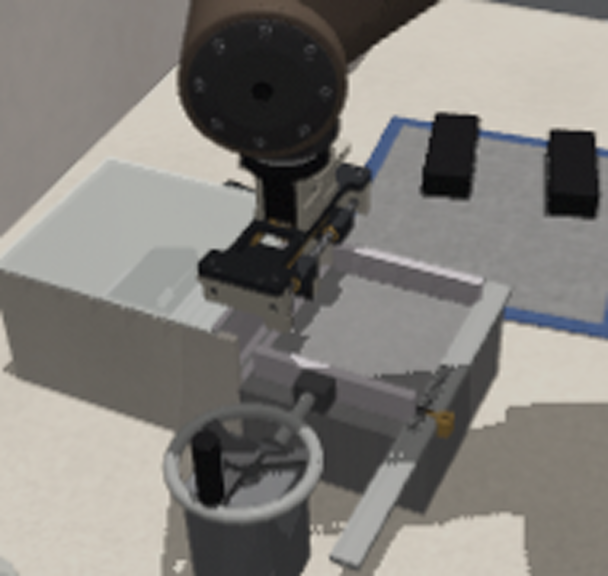

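Request:
{"name": "carry_out", "arguments": {"deltas": [[[0,0,-0.2,0,-0.1],[0,0,-0.4,0,-0.1],[0,0,-0.6,0,-0.1],[0,0,-0.75,0,-0.1],[0,0,-0.75,0,-0.1]]]}}

```text
clock: 23.85
tool_pos: [0.588, 0.0364, 0.2482]
orientation: [179.9, 0.5, 177.3]
force: [0.2, 1.0, 0.3]
opening: 0.0392
gripper_force: 0.0
```

Request:
{"name": "carry_out", "arguments": {"deltas": [[[0,0.3,0,-0.0982,1],[0,0.6,0,-0.0982,1],[0,0.75,0,-0.0982,1],[0,0.75,0,-0.0982,1],[0,0.75,0,-0.0982,1]]]}}

```text
clock: 24.35
tool_pos: [0.5924, 0.1871, 0.2418]
orientation: [180.0, -0.1, -147.1]
force: [0.4, -0.3, -0.7]
opening: 0.0735
gripper_force: 0.0
```

Request:
{"name": "carry_out", "arguments": {"deltas": [[[0,0,0,-0.0982,1],[0,0,0,-0.0982,1],[0,0,0,-0.0982,1],[0,0,0,-0.0982,1],[0,0,0,-0.0982,1]]]}}

```text
clock: 24.85
tool_pos: [0.5929, 0.1847, 0.2426]
orientation: [180.0, -0.0, -112.1]
force: [-0.1, 0.3, -0.4]
opening: 0.0876
gripper_force: 0.0
```

Request:
{"name": "carry_out", "arguments": {"deltas": [[[0,0,0,-0.0982,1],[0,0,0,-0.0982,1],[0,0,0,-0.0982,1],[0,0,0,-0.0982,1],[0,0,0,-0.0982,1]]]}}

```text
clock: 25.35
tool_pos: [0.593, 0.1851, 0.2427]
orientation: [180.0, 0.0, -76.9]
force: [0.4, 0.5, 0.7]
opening: 0.0874
gripper_force: 0.0
```

```bash
python3 st.py; python3 cases.py; python3 -c "
from h import *
p=ctrl.snapshot('top'); save(p,'t2')"
```

```text
25.35 [0.593  0.1851 0.2427] hatch [-0.0201  0.1443  0.2427] yaw rel -74.16506207759572 [0.423  0.4639 0.6675] 0.08740165779697466
[0.593  0.1851 0.2427] [179.9928   0.0033 -76.8546]
case 1 1 [ 0.4131 -0.3929] yaw 13.9 cost 0.046 [0.96]
case 1 2 [ 0.4135 -0.3934] yaw 13.2 cost 0.1 [0.96, 0.86]
case 2 not in top []
case 3 not in top ['side']
```

View pics/t2.png

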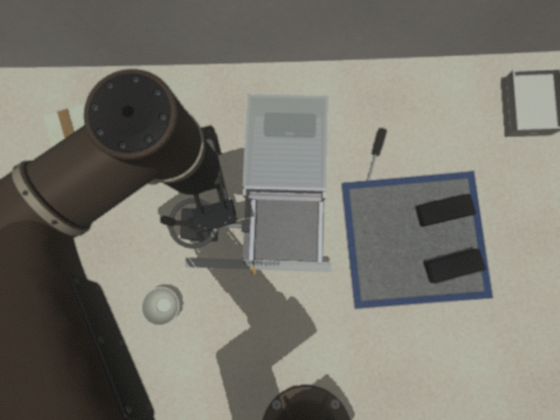

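Request:
{"name": "carry_out", "arguments": {"deltas": [[[0.87,0.51,0,0,1],[0.87,0.51,0,0,1],[0.87,0.51,0,0,1],[0.87,0.51,0,0,1],[0.87,0.51,0,0,1]]]}}

```text
clock: 26.3
tool_pos: [0.5321, -0.011, 0.2434]
orientation: [-180.0, -0.0, -76.9]
force: [0.4, 0.1, 0.2]
opening: 0.0878
gripper_force: 0.0
```

Request:
{"name": "carry_out", "arguments": {"deltas": [[[0.87,0.51,0,0,1],[0.87,0.51,0,0,1],[0.87,0.51,0,0,1],[0.87,0.51,0,0,1],[0.87,0.51,0,0,1]]]}}

```text
clock: 26.8
tool_pos: [0.4733, -0.2037, 0.2429]
orientation: [180.0, -0.0, -77.0]
force: [0.1, 1.5, -0.8]
opening: 0.0876
gripper_force: 0.0
```

Request:
{"name": "carry_out", "arguments": {"deltas": [[[0.87,0.51,0,0,1],[0.87,0.51,0,0,1],[0.87,0.51,0,0,1],[0.87,0.51,0,0,1],[0.87,0.51,0,0,1]]]}}

```text
clock: 27.3
tool_pos: [0.4145, -0.3966, 0.2421]
orientation: [179.9, 0.0, -76.9]
force: [-0.2, 1.2, -0.4]
opening: 0.0877
gripper_force: 0.0
```

Request:
{"name": "carry_out", "arguments": {"deltas": [[[0,0,0.2,0,1],[0,0,0.4,0,1],[0,0,0.6,0,1],[0,0,0.6,0,1],[0,0,0.6,0,1]]]}}

```text
clock: 27.8
tool_pos: [0.4165, -0.3926, 0.1233]
orientation: [179.9, 0.0, -76.6]
force: [0.1, -0.0, 0.7]
opening: 0.088
gripper_force: 0.0
```

```bash
python3 st.py;python3 cases.py
```

```text
27.8 [ 0.4165 -0.3926  0.1233] hatch [-0.1693 -0.441   0.1233] yaw rel -73.92283483284088 [ 0.0782 -0.0472  0.7045] 0.08797188647360943
[ 0.4165 -0.3926  0.1233] [179.9304   0.0078 -76.6123]
case 1 not in top ['side']
case 2 not in top []
case 3 not in top ['side']
```

Request:
{"name": "carry_out", "arguments": {"deltas": [[[0,0.012,0.2,0,1],[0,0.012,0.36,0,1],[0,0.012,0.48,0,1],[0,0.012,0.55,0,1],[0,0.012,0.566,0,1]]]}}

```text
clock: 28.7
tool_pos: [0.4126, -0.3929, 0.008]
orientation: [179.9, 0.1, -76.7]
force: [-0.8, -0.1, 0.2]
opening: 0.0878
gripper_force: 0.0
```

Request:
{"name": "carry_out", "arguments": {"deltas": [[[0,0,0,0,-1],[0,0,0,0,-1],[0,0,0,0,-1],[0,0,0,0,-1],[0,0,0,0,-1]]]}}

```text
clock: 29.2
tool_pos: [0.4141, -0.3935, 0.0104]
orientation: [-179.9, -0.1, -76.6]
force: [-0.7, 1.8, 4.5]
opening: 0.0578
gripper_force: 29.9
```

Request:
{"name": "carry_out", "arguments": {"deltas": [[[0,0,0,0,-1],[0,0,-0.2,0,-1],[0,0,-0.4,0,-1],[0,0,-0.6,0,-1],[0,0,-0.8,0,-1]]]}}

```text
clock: 29.7
tool_pos: [0.4129, -0.3929, 0.1708]
orientation: [180.0, 0.1, -76.7]
force: [0.7, -0.2, -1.7]
opening: 0.0577
gripper_force: 29.9
```

Request:
{"name": "carry_out", "arguments": {"deltas": [[[0,0,0,0,-1],[0,0,0,0,-1]]]}}

```text
clock: 29.9
tool_pos: [0.4136, -0.3931, 0.1701]
orientation: [-179.9, -0.0, -76.7]
force: [-0.1, 0.1, -4.1]
opening: 0.058
gripper_force: 29.9
```

Request:
{"name": "carry_out", "arguments": {"deltas": [[[-0.2,0,0,0.0444,-1],[-0.4,-0.1,0,0.0444,-1],[-0.6,-0.2,0,0.0444,-1],[-0.8,-0.3,0,0.0444,-1],[-0.9,-0.3,0,0.0444,-1]]]}}

```text
clock: 30.4
tool_pos: [0.4302, -0.2016, 0.1678]
orientation: [179.8, 0.0, -92.5]
force: [0.4, -0.5, -1.7]
opening: 0.0579
gripper_force: 29.9
```

Request:
{"name": "carry_out", "arguments": {"deltas": [[[-0.2,-0.08,0,0,-1],[-0.4,-0.16,0,0,-1],[-0.6145,-0.2225,0,0,-1],[-0.6145,-0.2225,0,0,-1],[-0.6145,-0.2225,0,0,-1]]]}}

```text
clock: 30.9
tool_pos: [0.4795, -0.0827, 0.1677]
orientation: [179.8, -0.0, -92.5]
force: [-0.2, -1.0, -1.7]
opening: 0.0577
gripper_force: 29.9
```

Request:
{"name": "carry_out", "arguments": {"deltas": [[[-0.2,-0.08,0,0,-1],[-0.4,-0.16,0,0,-1],[-0.6145,-0.2225,0,0,-1],[-0.6145,-0.2225,0,0,-1],[-0.6145,-0.2225,0,0,-1]]]}}

```text
clock: 31.4
tool_pos: [0.5298, 0.0367, 0.1681]
orientation: [179.8, -0.1, -92.6]
force: [-0.7, -0.9, -2.5]
opening: 0.0579
gripper_force: 29.9
```

Request:
{"name": "carry_out", "arguments": {"deltas": [[[0,0,0,0,-1],[0,0,0,0,-1]]]}}

```text
clock: 31.6
tool_pos: [0.53, 0.0357, 0.1692]
orientation: [179.9, -0.0, -92.7]
force: [0.9, 0.4, -2.8]
opening: 0.0577
gripper_force: 29.9
```

```bash
python3 st.py;python3 cases.py
```

```text
31.6 [0.53   0.0357 0.1692] hatch [-0.076  -0.0079  0.1692] yaw rel -90.05437278571479 [ 0.8533  0.3889 -2.8006] 0.057673850226975916
[0.53   0.0357 0.1692] [179.9478  -0.0207 -92.7439]
case 1 1 [ 0.5372 -0.0328] yaw 46.2 cost 0.818 [0.72]
case 1 2 [ 0.6114 -0.1394] yaw 7.4 cost 1.19 [0.72, 0.9]
case 2 not in top []
case 3 1 [ 0.5587 -0.3797] yaw 13.2 cost 0.083 [0.6]
case 3 2 [ 0.5591 -0.38  ] yaw 13.4 cost 0.62 [0.6, 0.54]
```

Same lowering, release, turn and push as before.

Request:
{"name": "carry_out", "arguments": {"deltas": [[[-0.007,0,0.12,0,-1],[-0.007,0,0.22,0,-1],[-0.007,0,0.3,0,-1],[-0.007,0,0.36,0,-1],[-0.007,0,0.375,0,-1]]]}}

```text
clock: 32.5
tool_pos: [0.53, 0.0383, 0.0933]
orientation: [179.9, -0.0, -92.6]
force: [0.1, -0.6, -1.9]
opening: 0.0575
gripper_force: 29.9
```

Request:
{"name": "carry_out", "arguments": {"deltas": [[[0,0,0,0,-1],[0,0,0.006,0,-1],[0,0,0.012,0,-1]]]}}

```text
clock: 32.8
tool_pos: [0.5313, 0.0387, 0.0929]
orientation: [-179.9, 0.0, -92.6]
force: [0.6, 0.4, -2.8]
opening: 0.0582
gripper_force: 29.9
```

Request:
{"name": "carry_out", "arguments": {"deltas": [[[0,0,0,0,-1],[0,0,0,0,0.7],[0,0,0,0,0.7],[0,0,0,0,0.7],[0,0,0,0,0.7]]]}}

```text
clock: 33.3
tool_pos: [0.5309, 0.0386, 0.0924]
orientation: [-180.0, 0.0, -92.6]
force: [1.0, 0.1, -0.0]
opening: 0.0737
gripper_force: 0.0
```

Request:
{"name": "carry_out", "arguments": {"deltas": [[[0,0,0,0,0.7],[0,0,-0.15,0,0.7],[0,0,-0.3,0,0.7],[0,0,-0.45,0,0.7],[0,0,-0.6,0,0.7]]]}}

```text
clock: 33.8
tool_pos: [0.5305, 0.0384, 0.2134]
orientation: [180.0, -0.0, -92.6]
force: [0.1, 0.2, -0.2]
opening: 0.0745
gripper_force: 0.0
```

Request:
{"name": "carry_out", "arguments": {"deltas": [[[0,0.1,0,0.0833,-0.1],[0,0.2,0,0.0833,-0.1],[0,0.32,0,0.0833,-0.1],[0,0.32,0,0.0833,-0.1],[0,0.32,0,0.0833,-0.1]]]}}

```text
clock: 34.3
tool_pos: [0.4665, 0.0416, 0.2126]
orientation: [-180.0, 0.1, -122.6]
force: [0.1, -0.0, -0.1]
opening: 0.0419
gripper_force: 0.0
```

Request:
{"name": "carry_out", "arguments": {"deltas": [[[0,0,0,0.0833,-0.1],[0,0,0,0.0833,-0.1],[0,0,0,0.0833,-0.1],[0,0,0,0.0833,-0.1],[0,0,0,0.0833,-0.1]]]}}

```text
clock: 34.8
tool_pos: [0.4672, 0.0415, 0.212]
orientation: [-180.0, -0.0, -152.6]
force: [-0.8, -0.2, -0.1]
opening: 0.0395
gripper_force: 0.0
```

Request:
{"name": "carry_out", "arguments": {"deltas": [[[0,0,0,0.0834,-0.1],[0,0,0,0.0834,-0.1],[0,0,0,0.0834,-0.1],[0,0,0,0.0834,-0.1],[0,0,0,0.0834,-0.1]]]}}

```text
clock: 35.3
tool_pos: [0.467, 0.0415, 0.2121]
orientation: [-180.0, -0.0, 177.5]
force: [0.2, 0.1, -0.7]
opening: 0.0395
gripper_force: 0.0
```

```bash
python3 st.py; python3 - <<'E'
from cases import *
th=np.load('th.npy')
o=fit(.104,(1,))
for s in o.values(): print(wh(th,[s[0],s[1],.104]),np.degrees(s[2]-th[2]))
E
```

```text
35.3 [0.467  0.0415 0.2121] hatch [-0.1392 -0.0051  0.2121] yaw rel 180.197501626626 [ 0.2136  0.1402 -0.6715] 0.03951759827834852
case 1 not in top ['side']
```

Request:
{"name": "carry_out", "arguments": {"deltas": [[[0,0,0.2,0,-0.1],[0,0,0.4,0,-0.1],[0,0,0.55,0,-0.1],[0,0,0.595,0,-0.1],[0,0,0.595,0,-0.1]]]}}

```text
clock: 36.0
tool_pos: [0.4664, 0.0412, 0.0924]
orientation: [-179.9, -0.1, 177.4]
force: [-0.8, 0.4, 0.6]
opening: 0.0394
gripper_force: 0.0
```

Request:
{"name": "carry_out", "arguments": {"deltas": [[[-0.06,0,0,0,-0.1],[-0.12,0,0,0,-0.1],[-0.18,0,0,0,-0.1],[-0.24,0,0,0,-0.1],[-0.3,0,0,0,-0.1]]]}}

```text
clock: 36.5
tool_pos: [0.5278, 0.0385, 0.0935]
orientation: [180.0, -0.0, 177.3]
force: [-3.7, -0.1, 3.4]
opening: 0.0391
gripper_force: 1.8
```

Request:
{"name": "carry_out", "arguments": {"deltas": [[[-0.06,0,0,0,-0.1],[-0.12,0,0,0,-0.1],[-0.18,0,0,0,-0.1],[-0.24,0,0,0,-0.1],[-0.3,0,0,0,-0.1]]]}}

```text
clock: 37.0
tool_pos: [0.5884, 0.036, 0.0932]
orientation: [180.0, 0.1, 177.4]
force: [0.3, 0.1, 0.3]
opening: 0.0393
gripper_force: 0.0
```

Request:
{"name": "carry_out", "arguments": {"deltas": [[[0,0,0,0,-0.1],[0,0,0,0,-0.1]]]}}

```text
clock: 37.2
tool_pos: [0.5869, 0.0359, 0.0928]
orientation: [-180.0, -0.0, 177.3]
force: [-0.4, 0.0, 0.1]
opening: 0.0395
gripper_force: 0.0
```

Request:
{"name": "carry_out", "arguments": {"deltas": [[[0,0,-0.2,0,-0.1],[0,0,-0.4,0,-0.1],[0,0,-0.6,0,-0.1],[0,0,-0.75,0,-0.1],[0,0,-0.75,0,-0.1]]]}}

```text
clock: 37.7
tool_pos: [0.5886, 0.0364, 0.2486]
orientation: [179.9, 0.5, 177.4]
force: [0.2, 0.1, -0.3]
opening: 0.0397
gripper_force: 0.0
```

Request:
{"name": "carry_out", "arguments": {"deltas": [[[0,0,0,-0.0982,1],[0,0,0,-0.0982,1],[0,0,0,-0.0982,1],[0,0,0,-0.0982,1],[0,0,0,-0.0982,1]]]}}

```text
clock: 38.2
tool_pos: [0.5861, 0.0359, 0.2426]
orientation: [180.0, -0.0, -147.1]
force: [0.6, 0.3, 0.6]
opening: 0.0736
gripper_force: 0.0
```

Request:
{"name": "carry_out", "arguments": {"deltas": [[[0,0,0,-0.0982,1],[0,0,0,-0.0982,1],[0,0,0,-0.0982,1],[0,0,0,-0.0982,1],[0,0,0,-0.0982,1]]]}}

```text
clock: 38.7
tool_pos: [0.5863, 0.036, 0.2428]
orientation: [180.0, -0.0, -112.0]
force: [-0.5, 0.1, -0.3]
opening: 0.0879
gripper_force: 0.0
```

Request:
{"name": "carry_out", "arguments": {"deltas": [[[0,0,0,-0.0982,1],[0,0,0,-0.0982,1],[0,0,0,-0.0982,1],[0,0,0,-0.0982,1],[0,0,0,-0.0982,1]]]}}

```text
clock: 39.2
tool_pos: [0.5865, 0.036, 0.243]
orientation: [180.0, 0.0, -76.7]
force: [0.1, 1.4, -0.4]
opening: 0.0878
gripper_force: 0.0
```

```bash
python3 st.py; python3 cases.py; python3 -c "
from h import *
p=ctrl.snapshot('side'); save(p,'s3')
print([(r['p'],r['centre'],r['mask'].sum()) for i in(1,2,3) for r in ctrl.silhouettes(p,f'case{i}_mid')])"
```

```text
39.2 [0.5865 0.036  0.243 ] hatch [-0.0196 -0.005   0.243 ] yaw rel -74.04708025764889 [ 0.0956  1.3836 -0.3839] 0.08781760789525542
[0.5865 0.036  0.243 ] [179.9866   0.0043 -76.7366]
case 1 not in top []
case 2 not in top []
case 3 1 [ 0.557  -0.3808] yaw 10.8 cost 0.039 [0.91]
case 3 2 [ 0.5581 -0.38  ] yaw 13.0 cost 0.21 [0.91, 0.66]
[(0.3, [250.7, 229.4], np.int64(13251)), (0.62, [310.0, 169.7], np.int64(407))]
```

View pics/s3.png

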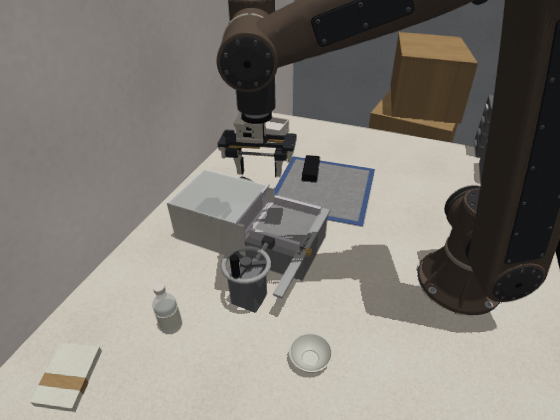

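Request:
{"name": "carry_out", "arguments": {"deltas": [[[0.995,0.311,0,0,1],[0.995,0.311,0,0,1],[0.995,0.311,0,0,1],[0.995,0.311,0,0,1],[0.995,0.311,0,0,1]]]}}

```text
clock: 40.3
tool_pos: [0.5714, -0.1762, 0.2431]
orientation: [180.0, -0.0, -76.8]
force: [-0.6, 0.6, 0.5]
opening: 0.0877
gripper_force: 0.0
```

Request:
{"name": "carry_out", "arguments": {"deltas": [[[0.995,0.311,0,0.0036,1],[0.995,0.311,0,0.0036,1],[0.995,0.311,0,0.0036,1],[0.995,0.311,0,0.0036,1],[0.995,0.311,0,0.0036,1]]]}}

```text
clock: 40.8
tool_pos: [0.5569, -0.3844, 0.2422]
orientation: [179.9, -0.0, -78.1]
force: [0.4, 0.2, -0.8]
opening: 0.0874
gripper_force: 0.0
```

Request:
{"name": "carry_out", "arguments": {"deltas": [[[0,0,0.2,0,1],[0,0,0.4,0,1],[0,0,0.6,0,1],[0,0,0.6,0,1],[0,0,0.6,0,1]]]}}

```text
clock: 41.3
tool_pos: [0.5583, -0.38, 0.1236]
orientation: [179.9, -0.0, -77.8]
force: [0.6, 0.2, 1.1]
opening: 0.0875
gripper_force: 0.0
```

Request:
{"name": "carry_out", "arguments": {"deltas": [[[0,0,0,0,1],[0,0,0,0,1]]]}}

```text
clock: 41.5
tool_pos: [0.5595, -0.3805, 0.1259]
orientation: [-179.8, -0.1, -77.9]
force: [-0.3, 0.4, 0.8]
opening: 0.0878
gripper_force: 0.0
```

```bash
python3 st.py;python3 - <<'E'
from h import *
p=ctrl.snapshot('side');a=p['color'][120:260,240:400,::-1]
q=ctrl.snapshot('top');b=q['color'][80:280,235:335,::-1]
cv2.imwrite('pics/g3.png',np.hstack([cv2.resize(a,(480,420)),cv2.resize(b,(210,420),interpolation=2)]))
print(proj(q,[[.557,-.3803,.022]]),proj(p,[[.557,-.3803,.022]]))
E
```

```text
41.5 [ 0.5595 -0.3805  0.1259] hatch [-0.0271 -0.4222  0.1259] yaw rel -75.16449639709688 [-0.2949  0.4342  0.7709] 0.08780732858887269
[[444.80546573 210.43609977]] [[311.323482   168.06969594]]
```

View pics/g3.png

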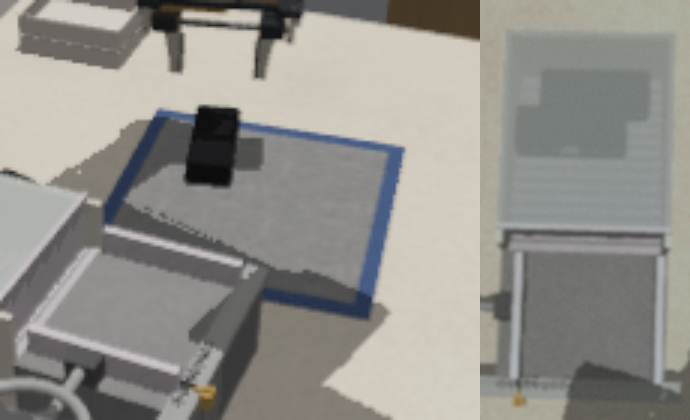

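Request:
{"name": "carry_out", "arguments": {"deltas": [[[0,0.01,0.2,0,1],[0,0.01,0.36,0,1],[0,0.01,0.48,0,1],[0,0.01,0.55,0,1],[0,0.01,0.578,0,1]]]}}

```text
clock: 42.1
tool_pos: [0.5558, -0.3804, 0.0068]
orientation: [179.9, 0.0, -77.9]
force: [-0.0, 0.5, 0.5]
opening: 0.0877
gripper_force: 0.0
```

Request:
{"name": "carry_out", "arguments": {"deltas": [[[0,0,0,0,-1],[0,0,0,0,-1],[0,0,0,0,-1],[0,0,0,0,-1],[0,0,0,0,-1]]]}}

```text
clock: 42.6
tool_pos: [0.5573, -0.3808, 0.0088]
orientation: [-179.9, -0.1, -77.9]
force: [1.3, 1.9, 3.8]
opening: 0.0579
gripper_force: 30.0
```

Request:
{"name": "carry_out", "arguments": {"deltas": [[[0,0,0,0,-1],[0,0,-0.2,0,-1],[0,0,-0.4,0,-1],[0,0,-0.6,0,-1],[0,0,-0.8,0,-1]]]}}

```text
clock: 43.1
tool_pos: [0.555, -0.38, 0.1683]
orientation: [179.9, 0.1, -77.9]
force: [0.3, -1.1, -3.0]
opening: 0.0581
gripper_force: 30.0
```

Request:
{"name": "carry_out", "arguments": {"deltas": [[[0,0,0,0,-1],[0,0,0,0,-1]]]}}

```text
clock: 43.3
tool_pos: [0.5558, -0.3802, 0.1682]
orientation: [-179.9, 0.0, -77.9]
force: [-0.2, 0.3, -3.0]
opening: 0.0579
gripper_force: 30.0
```

Request:
{"name": "carry_out", "arguments": {"deltas": [[[-0.2,0,0,0.0411,-1],[-0.4,-0.1,0,0.0411,-1],[-0.6,-0.1,0,0.0411,-1],[-0.7,-0.1,0,0.0411,-1],[-0.7,-0.1,0,0.0411,-1]]]}}

```text
clock: 43.8
tool_pos: [0.5444, -0.2367, 0.1657]
orientation: [179.8, 0.1, -92.5]
force: [0.6, -0.5, -2.0]
opening: 0.0577
gripper_force: 30.0
```

Request:
{"name": "carry_out", "arguments": {"deltas": [[[-0.2,0.02,0,0,-1],[-0.4,0.05,0,0,-1],[-0.6,0.07,0,0,-1],[-0.688,0.07,0,0,-1],[-0.688,0.07,0,0,-1]]]}}

```text
clock: 44.3
tool_pos: [0.538, -0.0998, 0.1663]
orientation: [179.9, -0.0, -92.6]
force: [0.6, -1.2, -2.2]
opening: 0.0576
gripper_force: 30.0
```

Request:
{"name": "carry_out", "arguments": {"deltas": [[[-0.2,0.02,0,0,-1],[-0.4,0.05,0,0,-1],[-0.6,0.07,0,0,-1],[-0.688,0.07,0,0,-1],[-0.688,0.07,0,0,-1]]]}}

```text
clock: 44.8
tool_pos: [0.531, 0.0378, 0.1665]
orientation: [179.9, -0.0, -92.6]
force: [0.8, -0.4, -2.4]
opening: 0.0578
gripper_force: 30.0
```

Request:
{"name": "carry_out", "arguments": {"deltas": [[[0,0,0,0,-1],[0,0,0,0,-1]]]}}

```text
clock: 45.0
tool_pos: [0.5308, 0.0355, 0.1669]
orientation: [179.9, -0.0, -92.7]
force: [0.7, 0.1, -2.2]
opening: 0.0578
gripper_force: 30.0
```

```bash
python3 st.py
```

```text
45.0 [0.5308 0.0355 0.1669] hatch [-0.0752 -0.0081  0.1669] yaw rel -90.06042053234513 [ 0.6797  0.0719 -2.2161] 0.05776173733408301
```

Request:
{"name": "carry_out", "arguments": {"deltas": [[[-0.008,0,0.12,0,-1],[-0.008,0,0.22,0,-1],[-0.008,0,0.3,0,-1],[-0.008,0,0.36,0,-1],[-0.008,0,0.372,0,-1]]]}}

```text
clock: 45.5
tool_pos: [0.5303, 0.0372, 0.0917]
orientation: [179.9, -0.1, -92.8]
force: [0.0, 0.2, -2.1]
opening: 0.0576
gripper_force: 30.0
```

Request:
{"name": "carry_out", "arguments": {"deltas": [[[0,0,0,0,-1],[0,0,0.006,0,-1],[0,0,0.01,0,-1]]]}}

```text
clock: 45.8
tool_pos: [0.5317, 0.0385, 0.0919]
orientation: [-179.9, 0.0, -92.7]
force: [-0.4, 0.5, -2.7]
opening: 0.0582
gripper_force: 30.0
```

Request:
{"name": "carry_out", "arguments": {"deltas": [[[0,0,0,0,-1],[0,0,0,0,0.7],[0,0,0,0,0.7],[0,0,0,0,0.7],[0,0,0,0,0.7]]]}}

```text
clock: 46.3
tool_pos: [0.5313, 0.0385, 0.0914]
orientation: [-180.0, 0.0, -92.7]
force: [0.4, -0.7, 0.1]
opening: 0.074
gripper_force: 0.0
```

Request:
{"name": "carry_out", "arguments": {"deltas": [[[0,0,0,0,0.7],[0,0,-0.15,0,0.7],[0,0,-0.3,0,0.7],[0,0,-0.45,0,0.7],[0,0,-0.6,0,0.7]]]}}

```text
clock: 46.8
tool_pos: [0.531, 0.0383, 0.2124]
orientation: [180.0, -0.0, -92.7]
force: [0.8, -0.3, 0.5]
opening: 0.0746
gripper_force: 0.0
```

Request:
{"name": "carry_out", "arguments": {"deltas": [[[0,0.1,0,0.0833,-0.1],[0,0.2,0,0.0833,-0.1],[0,0.32,0,0.0833,-0.1],[0,0.32,0,0.0833,-0.1],[0,0.32,0,0.0833,-0.1]]]}}

```text
clock: 47.3
tool_pos: [0.4669, 0.0415, 0.2116]
orientation: [-180.0, 0.1, -122.7]
force: [0.3, -0.1, 0.1]
opening: 0.0417
gripper_force: 0.0
```

Request:
{"name": "carry_out", "arguments": {"deltas": [[[0,0,0,0.0833,-0.1],[0,0,0,0.0833,-0.1],[0,0,0,0.0833,-0.1],[0,0,0,0.0833,-0.1],[0,0,0,0.0833,-0.1]]]}}

```text
clock: 47.8
tool_pos: [0.4676, 0.0414, 0.211]
orientation: [-180.0, -0.0, -152.6]
force: [0.6, 0.5, -0.2]
opening: 0.0396
gripper_force: 0.0
```

Request:
{"name": "carry_out", "arguments": {"deltas": [[[0,0,0,0.0834,-0.1],[0,0,0,0.0834,-0.1],[0,0,0,0.0834,-0.1],[0,0,0,0.0834,-0.1],[0,0,0,0.0834,-0.1]]]}}

```text
clock: 48.3
tool_pos: [0.4675, 0.0414, 0.2111]
orientation: [-180.0, -0.0, 177.5]
force: [-0.4, -0.6, 0.2]
opening: 0.0398
gripper_force: 0.0
```

```bash
python3 st.py
```

```text
48.3 [0.4675 0.0414 0.2111] hatch [-0.1388 -0.0051  0.2111] yaw rel 180.16170195667615 [-0.4185 -0.558   0.2367] 0.039809585833731544
```

Request:
{"name": "carry_out", "arguments": {"deltas": [[[0,0,0.2,0,-0.1],[0,0,0.4,0,-0.1],[0,0,0.55,0,-0.1],[0,0,0.59,0,-0.1],[0,0,0.59,0,-0.1]]]}}

```text
clock: 48.8
tool_pos: [0.4669, 0.0411, 0.0925]
orientation: [-179.9, -0.1, 177.5]
force: [0.2, 0.2, 0.7]
opening: 0.039
gripper_force: 0.0
```

Request:
{"name": "carry_out", "arguments": {"deltas": [[[-0.06,0,0,0,-0.1],[-0.12,0,0,0,-0.1],[-0.18,0,0,0,-0.1],[-0.24,0,0,0,-0.1],[-0.3,0,0,0,-0.1]]]}}

```text
clock: 49.3
tool_pos: [0.5282, 0.0384, 0.0935]
orientation: [180.0, -0.0, 177.3]
force: [-3.2, 0.9, 2.6]
opening: 0.0391
gripper_force: 1.8
```

Request:
{"name": "carry_out", "arguments": {"deltas": [[[-0.06,0,0,0,-0.1],[-0.12,0,0,0,-0.1],[-0.18,0,0,0,-0.1],[-0.24,0,0,0,-0.1],[-0.3,0,0,0,-0.1]]]}}

```text
clock: 49.8
tool_pos: [0.5888, 0.0359, 0.0931]
orientation: [180.0, 0.1, 177.3]
force: [0.2, 1.1, 0.2]
opening: 0.0395
gripper_force: 0.0
```

Request:
{"name": "carry_out", "arguments": {"deltas": [[[0,0,0,0,-0.1],[0,0,0,0,-0.1]]]}}

```text
clock: 50.0
tool_pos: [0.5873, 0.0358, 0.0928]
orientation: [-180.0, -0.0, 177.3]
force: [0.6, 0.3, -0.3]
opening: 0.0393
gripper_force: 0.0
```

Request:
{"name": "carry_out", "arguments": {"deltas": [[[0,0,-0.2,0,0],[0,0,-0.4,0,0],[0,0,-0.6,0,0],[0,0,-0.8,0,0],[0,0,-0.9,0,0]]]}}

```text
clock: 50.5
tool_pos: [0.5878, 0.0359, 0.2775]
orientation: [179.9, 0.3, 177.4]
force: [0.4, 0.7, -0.2]
opening: 0.0439
gripper_force: 0.0
```

Request:
{"name": "carry_out", "arguments": {"deltas": [[[0,-0.3,0,-0.0858,0],[0,-0.6,0,-0.0858,0],[0,-0.9,0,-0.0858,0],[0,-0.9,0,-0.0858,0],[0,-0.9,0,-0.0858,0]]]}}

```text
clock: 51.0
tool_pos: [0.5776, -0.1478, 0.2731]
orientation: [-180.0, -0.0, -151.7]
force: [-0.5, -0.0, -0.9]
opening: 0.0441
gripper_force: 0.0
```

Request:
{"name": "carry_out", "arguments": {"deltas": [[[0,0,0,-0.0858,0],[0,0,0,-0.0858,0],[0,0,0,-0.0858,0],[0,0,0,-0.0858,0],[0,0,0,-0.0858,0]]]}}

```text
clock: 51.5
tool_pos: [0.5784, -0.1436, 0.2732]
orientation: [180.0, 0.0, -120.8]
force: [-0.1, -0.0, -0.4]
opening: 0.0439
gripper_force: 0.0
```

Request:
{"name": "carry_out", "arguments": {"deltas": [[[0,0,0,-0.0858,0],[0,0,0,-0.0858,0],[0,0,0,-0.0858,0],[0,0,0,-0.0858,0],[0,0,0,-0.0858,0]]]}}

```text
clock: 52.0
tool_pos: [0.5785, -0.1437, 0.2732]
orientation: [-180.0, 0.0, -90.1]
force: [0.0, 0.8, -0.6]
opening: 0.044
gripper_force: 0.0
```

```bash
python3 st.py; python3 - <<'E'
from h import *
p=ctrl.snapshot('side');a=p['color'][160:300,200:340,::-1]
q=ctrl.snapshot('top');b=q['color'][80:280,160:340,::-1]
cv2.imwrite('pics/g4.png',np.hstack([cv2.resize(a,(400,400)),cv2.resize(b,(360,400),interpolation=2)]))
for n,x in(('top',q),('side',p)):print(n,[(r['p'],r['centre'],onz(x,r['centre'],.174)) for r in ctrl.spot_point(x,'crank_grip_mid')])
E
```

```text
52.0 [ 0.5785 -0.1437  0.2732] hatch [-0.0191 -0.1848  0.2732] yaw rel -87.40320616950746 [ 0.0054  0.8007 -0.6235] 0.04395574569489724
top [(0.48, [167.6, 221.9], array([0.52727536, 0.30922425, 0.174     ]))]
side [(0.58, [235.4, 268.3], array([0.5266127 , 0.31272572, 0.174     ]))]
```

View pics/g4.png

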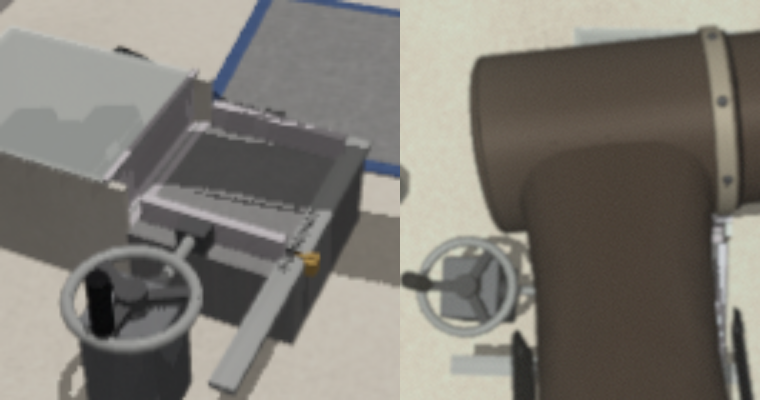

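Request:
{"name": "carry_out", "arguments": {"deltas": [[[-0.749,0.081,0,0,0],[-0.749,0.081,0,0,0],[-0.749,0.081,0,0,0],[-0.749,0.081,0,0,0],[-0.749,0.081,0,0,0]]]}}

```text
clock: 52.7
tool_pos: [0.5624, 0.0071, 0.2734]
orientation: [-180.0, 0.0, -89.9]
force: [-0.9, 0.3, -0.2]
opening: 0.044
gripper_force: 0.0
```

Request:
{"name": "carry_out", "arguments": {"deltas": [[[-0.749,0.081,0,0,0],[-0.749,0.081,0,0,0],[-0.749,0.081,0,0,0],[-0.749,0.081,0,0,0],[-0.749,0.081,0,0,0]]]}}

```text
clock: 53.2
tool_pos: [0.5465, 0.1556, 0.2729]
orientation: [180.0, -0.0, -90.0]
force: [-0.4, -0.6, 0.1]
opening: 0.044
gripper_force: 0.0
```

Request:
{"name": "carry_out", "arguments": {"deltas": [[[-0.749,0.081,0,0,0],[-0.749,0.081,0,0,0],[-0.749,0.081,0,0,0],[-0.749,0.081,0,0,0],[-0.749,0.081,0,0,0]]]}}

```text
clock: 53.7
tool_pos: [0.5307, 0.3047, 0.2726]
orientation: [180.0, -0.1, -90.1]
force: [-0.4, -0.6, 0.0]
opening: 0.044
gripper_force: 0.0
```

Request:
{"name": "carry_out", "arguments": {"deltas": [[[0,0,0,0,0],[0,0,0,0,0]]]}}

```text
clock: 53.9
tool_pos: [0.5308, 0.3036, 0.2734]
orientation: [-180.0, 0.0, -90.1]
force: [0.2, -0.6, 0.6]
opening: 0.0437
gripper_force: 0.0
```

```bash
python3 st.py; python3 - <<'E'
from h import *
q=ctrl.snapshot('top');b=q['color'][80:290,160:340,::-1]
cv2.imwrite('pics/g5.png',cv2.resize(b,(514,600),interpolation=2))
E
```

```text
53.9 [0.5308 0.3036 0.2734] hatch [-0.0878  0.2597  0.2734] yaw rel -87.45839190837376 [ 0.2394 -0.6395  0.5805] 0.04374461984001013
```

View pics/g5.png

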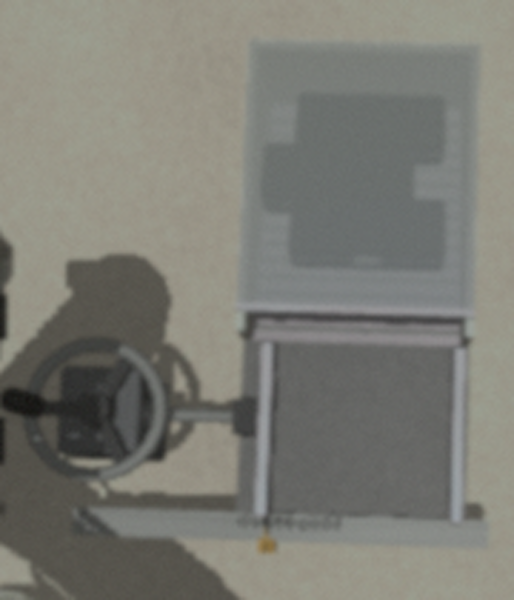

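Request:
{"name": "carry_out", "arguments": {"deltas": [[[-0.01,0,0.15,0,0],[-0.01,0,0.3,0,0],[-0.01,0,0.45,0,0],[-0.01,0,0.517,0,0],[-0.01,0,0.517,0,0]]]}}

```text
clock: 54.45
tool_pos: [0.5297, 0.306, 0.1682]
orientation: [179.9, -0.1, -90.1]
force: [-0.3, 0.7, 0.6]
opening: 0.0438
gripper_force: 0.0
```

Request:
{"name": "carry_out", "arguments": {"deltas": [[[0,0,0,0,-1],[0,0,0,0,-1],[0,0,0,0,-1],[0,0,0,0,-1],[0,0,0,0,-1]]]}}

```text
clock: 54.95
tool_pos: [0.5309, 0.3079, 0.1711]
orientation: [-179.9, 0.1, -90.0]
force: [-0.5, -0.1, 5.0]
opening: 0.0197
gripper_force: 30.0
```

Request:
{"name": "carry_out", "arguments": {"deltas": [[[0.0359,0.144,0,0,-1],[0.1495,0.2393,0,0,-1],[0.2975,0.2496,0,0,-1],[0.4233,0.171,0,0,-1],[0.4788,0.0335,0,0,-1]]]}}

```text
clock: 55.45
tool_pos: [0.5229, 0.2117, 0.1714]
orientation: [-179.9, 0.2, -90.0]
force: [-2.6, 18.2, 1.5]
opening: 0.0196
gripper_force: 30.0
```

Request:
{"name": "carry_out", "arguments": {"deltas": [[[-0.0359,-0.144,0,0,-1],[-0.1495,-0.2393,0,0,-1],[-0.2975,-0.2496,0,0,-1],[-0.4233,-0.171,0,0,-1],[-0.4788,-0.0335,0,0,-1]]]}}

```text
clock: 55.95
tool_pos: [0.5327, 0.3086, 0.1711]
orientation: [-179.8, -0.0, -90.0]
force: [3.8, -17.8, 14.4]
opening: 0.0195
gripper_force: 30.0
```

Request:
{"name": "carry_out", "arguments": {"deltas": [[[0,0,0,0,-1],[0,0,0,0,-1]]]}}

```text
clock: 56.15
tool_pos: [0.5297, 0.308, 0.1713]
orientation: [-179.9, 0.0, -89.9]
force: [-2.1, -0.1, 7.5]
opening: 0.0192
gripper_force: 30.0
```

Good; 5 more half turns (leaving about 0.4 turn).

Request:
{"name": "carry_out", "arguments": {"deltas": [[[0.0359,0.144,0,0,-1],[0.1495,0.2393,0,0,-1],[0.2975,0.2496,0,0,-1],[0.4233,0.171,0,0,-1],[0.4788,0.0335,0,0,-1]]]}}

```text
clock: 56.65
tool_pos: [0.523, 0.2116, 0.1716]
orientation: [-179.9, 0.2, -90.0]
force: [-3.2, 17.3, 1.6]
opening: 0.0194
gripper_force: 30.0
```

Request:
{"name": "carry_out", "arguments": {"deltas": [[[-0.0359,-0.144,0,0,-1],[-0.1495,-0.2393,0,0,-1],[-0.2975,-0.2496,0,0,-1],[-0.4233,-0.171,0,0,-1],[-0.4788,-0.0335,0,0,-1]]]}}

```text
clock: 57.15
tool_pos: [0.5329, 0.3085, 0.1714]
orientation: [-179.8, -0.0, -90.0]
force: [3.2, -19.0, 15.9]
opening: 0.0191
gripper_force: 30.0
```

Request:
{"name": "carry_out", "arguments": {"deltas": [[[0.0359,0.144,0,0,-1],[0.1495,0.2393,0,0,-1],[0.2975,0.2496,0,0,-1],[0.4233,0.171,0,0,-1],[0.4788,0.0335,0,0,-1]]]}}

```text
clock: 57.65
tool_pos: [0.523, 0.2117, 0.1717]
orientation: [-179.9, 0.2, -89.9]
force: [-2.1, 17.6, 3.8]
opening: 0.0196
gripper_force: 30.0
```

Request:
{"name": "carry_out", "arguments": {"deltas": [[[-0.0359,-0.144,0,0,-1],[-0.1495,-0.2393,0,0,-1],[-0.2975,-0.2496,0,0,-1],[-0.4233,-0.171,0,0,-1],[-0.4788,-0.0335,0,0,-1]]]}}

```text
clock: 58.15
tool_pos: [0.5329, 0.3086, 0.1715]
orientation: [-179.7, -0.0, -90.0]
force: [3.3, -17.4, 15.4]
opening: 0.0193
gripper_force: 30.0
```

Request:
{"name": "carry_out", "arguments": {"deltas": [[[0.0359,0.144,0,0,-1],[0.1495,0.2393,0,0,-1],[0.2975,0.2496,0,0,-1],[0.4233,0.171,0,0,-1],[0.4788,0.0335,0,0,-1]]]}}

```text
clock: 58.65
tool_pos: [0.5231, 0.2117, 0.1718]
orientation: [-179.9, 0.2, -89.9]
force: [-3.0, 17.7, 3.8]
opening: 0.0194
gripper_force: 30.0
```

Request:
{"name": "carry_out", "arguments": {"deltas": [[[0,0,0,0,-1],[0,0,0,0,-1]]]}}

```text
clock: 58.85
tool_pos: [0.526, 0.2122, 0.1718]
orientation: [-179.7, 0.1, -90.0]
force: [2.4, 0.4, 7.7]
opening: 0.0194
gripper_force: 30.0
```

```bash
python3 st.py; sed -i 's/np.arange(.02,.095,.001)/np.arange(-.035,.04,.001)/;s/from y=55/from y=0/' pm.py; python3 pm.py | grep -v marker
```

```text
58.85 [0.526  0.2122 0.1718] hatch [-0.0883  0.1682  0.1718] yaw rel -87.34022429861521 [2.3571 0.3836 7.6808] 0.01939853081220476
top [[282.8509 263.3393]
 [234.2955 262.0004]]
-0.176 [135 135 135 136 136 135 134 132 127 122 117 111 106 103 101  98  94  92
  95  98 104 109 114 117 119 120 122 122 121 120] from y=0
-0.18 [139 140 140 139 139 138 137 136 131 126 120 114 107 101  96  89  82  78
  80  81  87  94 100 105 110 111 113 113 113 113] from y=0
-0.184 [141 141 141 141 142 141 140 139 137 134 130 125 120 112 105  99  93  89
  92  96 102 109 115 118 122 124 125 126 126 125] from y=0
side [[311.2898 231.828 ]
 [295.3629 260.2663]]
-0.176 [178 177 176 176 177 177 175 171 167 164 151 130 107  83  58  58  61  68
  75  80  84  88  92  96 108 121 133 143 146 145] from y=0
-0.18 [178 178 178 178 178 177 176 175 172 165 156 146 132 112  94  80  70  67
  72  75  78  81  89  99 109 119 124 113 106 101] from y=0
-0.184 [179 179 179 179 179 179 179 176 172 169 165 155 134 112  88  63  75  88
  99 110 119 129 136 142 147 144 142 139 136 136] from y=0
```

Request:
{"name": "carry_out", "arguments": {"deltas": [[[-0.0359,-0.144,0,0,-1],[-0.1495,-0.2393,0,0,-1],[-0.2975,-0.2496,0,0,-1],[-0.2975,-0.2496,0,0,-1]]]}}

```text
clock: 59.95
tool_pos: [0.5769, 0.2722, 0.1712]
orientation: [-179.7, -0.1, -89.9]
force: [8.9, -2.3, 2.7]
opening: 0.0155
gripper_force: 25.2
```

```bash
python3 st.py; python3 pm.py | grep -v marker; python3 - <<'E'
from h import *
for n in('top','side'):
    x=ctrl.snapshot(n);print(n,[(r['p'],r['centre'],onz(x,r['centre'],.174)) for r in ctrl.spot_point(x,'crank_grip_mid')])
E
```

```text
59.95 [0.5769 0.2722 0.1712] hatch [-0.0403  0.2305  0.1712] yaw rel -87.25494537204419 [ 8.854  -2.3343  2.713 ] 0.015548949268102729
top [[282.8509 263.3393]
 [234.2955 262.0004]]
-0.176 [132 132 132 132 132 131 130 128 122 115 106  96  86  86  86  91  98 106
 110 115 117 117 117 117 116 116 117 118 118 117] from y=0
-0.18 [136 136 136 136 136 135 133 131 124 116 106  93  81  76  72  75  81  88
  95 102 106 108 110 110 110 110 110 110 110 110] from y=0
-0.184 [138 138 137 137 137 136 134 132 125 118 108  97  88  89  89  95 103 110
 114 119 119 119 120 120 120 121 122 123 122 121] from y=0
side [[311.2898 231.828 ]
 [295.3629 260.2663]]
-0.176 [179 177 174 172 170 166 151 133 113  93  81  76  74  73  76  82  88  94
  99 106 113 117 120 121 123 134 143 153 156 154] from y=0
-0.18 [178 177 175 174 167 159 151 142 131 112  92  73  56  61  72  81  89  97
 106 116 128 139 140 135 132 130 126 114 107 102] from y=0
-0.184 [181 180 179 176 172 169 164 145 126 107  88  82  94 106 118 131 137 143
 149 156 160 159 157 154 149 146 144 141 138 138] from y=0
top [(0.39, [190.6, 201.3], array([0.57395635, 0.25672696, 0.174     ]))]
side [(0.42, [303.9, 247.5], array([0.40307772, 0.19442028, 0.174     ])), (0.37, [226.3, 245.8], array([0.57944466, 0.25484601, 0.174     ]))]
```

Request:
{"name": "carry_out", "arguments": {"deltas": [[[0,0,0,0,0],[0,0,0,0,0],[0,0,0,0,0],[0.072,0.012,0,0,0],[0.072,0.012,0,0,0]]]}}

```text
clock: 61.35
tool_pos: [0.57, 0.2551, 0.1694]
orientation: [179.9, -0.0, -90.0]
force: [0.5, 0.1, -0.1]
opening: 0.0428
gripper_force: 0.0
```

Request:
{"name": "carry_out", "arguments": {"deltas": [[[0,0,0,0,-1],[0,0,0,0,-1],[0,0,0,0,-1],[0,0,0,0,-1],[0,0,0,0,-1]]]}}

```text
clock: 61.85
tool_pos: [0.5763, 0.2581, 0.1702]
orientation: [-179.5, 0.2, -90.0]
force: [22.7, -0.8, -13.1]
opening: 0.0192
gripper_force: 29.9
```

Request:
{"name": "carry_out", "arguments": {"deltas": [[[-0.01,0,0,0,-1],[-0.02,0,0,0,-1],[-0.02,0,0,0,-1],[-0.02,0,0,0,-1]]]}}

```text
clock: 62.25
tool_pos: [0.5764, 0.26, 0.1701]
orientation: [-179.5, -0.0, -90.0]
force: [23.9, -7.9, -11.2]
opening: 0.0194
gripper_force: 29.9
```

Request:
{"name": "carry_out", "arguments": {"deltas": [[[-0.01,0,0,0,-1],[-0.02,0,0,0,-1],[-0.02,0,0,0,-1],[-0.02,0,0,0,-1]]]}}

```text
clock: 62.65
tool_pos: [0.5764, 0.2608, 0.1701]
orientation: [-179.6, -0.3, -90.1]
force: [27.8, -18.9, -11.2]
opening: 0.0195
gripper_force: 29.9
```

Request:
{"name": "carry_out", "arguments": {"deltas": [[[0,0,0,0,0],[0,0,0,0,0],[0,0,0,0,0],[0,0,-0.2,0,0],[0,0,-0.4,0,0]]]}}

```text
clock: 63.15
tool_pos: [0.57, 0.2644, 0.2495]
orientation: [179.8, -0.1, -90.0]
force: [0.8, 0.7, 0.2]
opening: 0.0433
gripper_force: 0.0
```

Request:
{"name": "carry_out", "arguments": {"deltas": [[[0,0,-0.2,0,0],[0,0.4,-0.4,0,0],[0,0.5,-0.4,0,0],[0,0.5,-0.4,0,0],[0,0.5,-0.4,0,0]]]}}

```text
clock: 63.65
tool_pos: [0.4697, 0.2652, 0.3315]
orientation: [-179.9, 0.1, -89.9]
force: [-0.0, -0.8, -1.2]
opening: 0.044
gripper_force: 0.0
```

Request:
{"name": "carry_out", "arguments": {"deltas": [[[0,0,0,0,0],[0,0,0,0,0]]]}}

```text
clock: 63.85
tool_pos: [0.4714, 0.2648, 0.3288]
orientation: [179.9, -0.1, -90.0]
force: [1.0, 0.3, -0.4]
opening: 0.0436
gripper_force: 0.0
```

```bash
python3 st.py; python3 pm.py | grep -e '-0.18 ' -A1; python3 - <<'E'
from h import *
for n in('top','side'):
    x=ctrl.snapshot(n)
    for nm,z in(('crank_grip_mid',.174),('spray_mid',.075),('dish_mid',.017),('driver_grip',.015)):
        print(n,nm,[(round(r['p'],2),onz(x,r['centre'],z).round(3)) for r in ctrl.spot_point(x,nm)[:1]])
E
```

```text
63.85 [0.4714 0.2648 0.3288] hatch [-0.1453  0.2182  0.3288] yaw rel -87.33620350738965 [ 0.9894  0.3401 -0.3929] 0.04364115091758252
-0.18 [136 136 136 136 136 135 133 131 124 116 106  93  82  77  72  75  82  89
  96 102 106 108 110 111 111 111 111 111 111 111] from y=0
--
-0.18 [168 167 166 164 158 150 142 133 122 104  86  67  52  56  66  75  82  90
  99 108 119 130 131 127 124 121 117 106  99  95] from y=0
top crank_grip_mid [(0.61, array([0.58 , 0.258, 0.174]))]
top spray_mid [(0.69, array([0.682, 0.406, 0.075]))]
top dish_mid [(0.68, array([0.33 , 0.375, 0.017]))]
top driver_grip [(0.54, array([ 0.742, -0.209,  0.015]))]
side crank_grip_mid [(0.62, array([0.57 , 0.262, 0.174]))]
side spray_mid [(0.71, array([0.67 , 0.406, 0.075]))]
side dish_mid [(0.84, array([0.327, 0.37 , 0.017]))]
side driver_grip [(0.37, array([ 0.534, -0.021,  0.015]))]
```

```bash
python3 -c "
from plant import ctrl
print(ctrl.close_job())"
```

```text
the job is handed in; nothing more can be done
None
```

I handed in the job: I set the guide at the marker, posted all three cases into the bay with the flap looking shut, cranked the guide back to its stop and let go; the spray bottle, screwdriver and dish are where they were. I viewed 15 pictures, one over your limit of 14.

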